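# Clear the returns sorter of small media and restart it

### The arm

A 6-joint arm with a two-finger parallel gripper is mounted at the origin on the work surface. World frame = base frame: x ahead of the robot, y to its left, z up, the work surface at z = 0. Lengths are in m, angles in degrees, forces in N, time in s.
With the tool pointing down it reaches from about 0.375 to 0.975 m from the base axis. Payload 3.8 kg.
Tool frame: the origin (TCP) lies midway between the tips of the shut fingers; the grasp point (between the pads) lies 19 mm behind it (ctrl.grip_depth is the distance from the TCP to the grasp point, in m); z points along the fingers, y is the line along which they close (so a half turn about z gives the same grasp; the last joint's range is limited). The gripper opens to 85 mm and grips with 20 to 120 N. Pads are 22 mm wide; open, the fingers measure 114 mm over their backs; the gripper's body (76 mm by 85 mm) begins 54 mm behind the grasp point. The pads swing forward as they close: fully open they stand 13 mm farther back than shut.
Start: joints at [-71.156, 15.12, 91.902, -0, 72.978, -2.114], TCP at [0.241, -0.63, 0.231] pointing down, gripper open.
Joint ranges: [-150.88, 150.88], [-54.13, 125.18], [17.81, 147.31], [-75.09, 255.09], [0, 152.58], [-146.25, 146.25]. Speed limits (degrees/s): [147.25, 147.25, 180, 180, 180, 180].

### API

Orientations are given as [roll, pitch, yaw] about the fixed x, y, z axes, in that order (R = Rz(yaw) Ry(pitch) Rx(roll)).
In Python, from rig import ctrl gives the robot as it stands.
- The arm moves only by the shell command python3 -m inch 'ROWS' [FORCE]. ROWS is JSON, a list of rows, each an object of numbers: "dx", "dy", "dz": the shift along the tool's x, y, z in units of 50 mm (1.0 is 50 mm); "roll": the turn about the tool's z in units of 8 degrees (1.0 is 8 degrees); "jaw": the closure, from -1 (fully open) to 1 (shut). In form: [{"dx": .., "dy": .., "dz": .., "roll": .., "jaw": ..}, ...]. A call has exactly 8 rows; each row shifts and turns the commanded pose from where the row before left it, along the tool's axes as they then stand; what a row does not reach is not made up. A row lasts 1/8 s, in which the tool goes at most 62.5 mm and 10.7 degrees, less where a joint would pass 70% of its speed; a pose out of reach is approached as far as the arm can. A call is refused whole if a number of a shift passes 1 or a number of a turn 1, either way. A call with a gripper value outside its range is refused whole. The fingers move at their own pace and stop on an object; FORCE is the grip in N (left out, the last holds). Time passes only in rows, so rows that do not move let the fingers close, or fill a call up. It gives the time, the measured TCP pose, the force, the opening and the grip force at its end, in the units of the state.
- ctrl.sense(): the state, without advancing time (a new reading comes with each control period).
- ctrl.get_image(name): name is "scene" or "side" or "wrist"; returns a dict with "img" (400x640x3 uint8, red, green, blue), "fx", "fy", "cx", "cy" (pixels), "origin" and "rotation" of the camera in the world. Camera axes: x right, y down, z forward; pixel columns grow to the right and rows downward; lengths in m; the calibration is good to about 2 mm. A picture is of the moment at which its call begins. There is no depth.
- ctrl.finish_job(): hands the job in; it is judged then, once.
The state is a dict: "time": time; "joints": joint angles; "joint_vel": joint speeds; "tau": joint torques, N m; "tool_pos": TCP position; "orientation": TCP orientation; "force": force on the tool from outside, world axes, zero at the start; "wrist_torque": the same for the moment, N m; "opening": finger opening in m; "finger_force": force on a finger pad.
Only numpy, scipy, OpenCV 4.12 (cv2) and the standard library are available. Lean on these libraries where they do the work, as an engineer would, in place of code of your own. Each camera call takes 0.05 s, during which the arm holds its last target. There are 200 camera calls.

### The job

Small media have stopped the returns conveyor: press the red mushroom stop fully in, then move every mini book, story tub and audio player from the belt into the grey tray. When all are in, turn the stop clockwise until it is fully out; then push the red key fully into the key switch, turn it clockwise to its stop and back home, draw it out and put it fully back in its own slot of the key block. Leave everything else where it is.

Things in the scene. Friction and masses are not known exactly. Their poses are not given: they have to be found in the camera images.
- conveyor: End of the returns conveyor, fixed: black belt 300 mm wide along x between aluminium rails. Origin: middle of its near (robot) end, at table height. Belt surface at z = 50 mm, from x = 15 to 560 mm, y within 150 mm; the 22 mm thick rails stand 15 mm above the belt. Small items start at x = 60 to 230 mm.
- stop (a joint): How far the red mushroom stop is pressed in: 0 = fully out, 0.008 m = at the bottom. Springy, 2.5 N at first, about 6 N to the bottom, where it latches; let go, it stays in at about 0.006. Turning its head about 0.5 rad clockwise (from above; end of turn at 0.7) frees it and it springs fully out; pulling does not. The head then turns back by itself.
- stop_top (a point): Centre of the mushroom stop's domed top, where to press; moves up and down with it, does not turn. 43 mm above the station's top face when out, 37 mm when latched in. The round red head, 40 mm in diameter, reaches from 8 to 27 mm below this point with straight sides: grip it across its sides to turn it.
- station: Grey control box, 180 (x) by 130 (y) by 70 mm high, fixed. Origin: centre of its underside. On its top, at y = 0: the red mushroom stop at x = -45 mm on a yellow plate, the key switch at x = +50 mm.
- keyhole (a point): Centre of the key switch's slot at its round steel face, 82 mm above the table, 12 mm above the station's top. Axes as the station's. At home the slot (11 by 5 mm, bevelled mouth, deeper than the blade) is long along the station's x. The key goes in from above; fully in, its origin is at this point.
- lock (a joint): Key switch: 0 = home (slot along the station's x), 1.571 rad = at its stop, a quarter turn clockwise seen from above. A light spring (0.01 to 0.05 N m) turns it home as the key is let back. The key has about 0.2 rad of play in the slot each way, so turn a little past.
- key: Start key, red head. Origin: middle of the shoulder where the blade begins; z up, x along the blade's width, y across its thickness. Blade 9 by 3 mm, to 26 mm below the origin, narrower in the last 4 mm. Head 9 mm thick (y: grip here), 32 mm wide (x), from 0 to 34 mm above the origin. Either way round fits. Starts upright in one slot of the key block and goes back there.
- spare_key: Another key of the same shape with a blue head, in the other slot of the key block: leave it alone.
- keyblock: Wooden key block, 50 (x) by 130 (y) by 36 mm high, fixed to the table. Origin: centre of its underside. Slots at y = +32 and -32 mm, each 12 by 6 mm (long along its x) with a bevelled mouth and 31 mm deep; keys rest with their shoulder on its top.
- tray: Grey open hand-sort tray, outside 270 (x) by 210 (y) by 55 mm high, walls and floor 5 mm, fixed to the table. Origin: centre of its underside.
- minibook_a: Yellow mini board book, 60 (x) by 58 (y) by 26 mm high, lying flat. Small item for the tray. Origin: centre of its underside. May be absent (None).
- minibook_b: Blue mini board book, 60 (x) by 58 (y) by 26 mm high, lying flat. Small item for the tray. Origin: centre of its underside. May be absent (None).
- tub_a: Orange round story tub with a white lid, 57 mm in diameter, 46 mm high, upright. Small item for the tray. Origin: centre of its underside. May be absent (None).
- tub_b: Green round story tub with a white lid, 57 mm in diameter, 46 mm high, upright. Small item for the tray. Origin: centre of its underside. May be absent (None).
- player: White pocket audio player with a dark screen, 72 (x) by 50 (y) by 20 mm high, lying flat. Small item for the tray. Origin: centre of its underside. May be absent (None).
- book_teal: Large teal book, 155 (x) by 235 (y) by 28 mm, lying on the belt behind the small items: leave it where it is. Origin: centre of its underside.
- book_red: Large red book, 150 (x) by 210 (y) by 34 mm, lying on the teal book: leave it where it is. Origin: centre of its underside.
- pencil_cup: Black pencil cup, 72 mm across, 95 mm high: leave it where it is. Origin: centre of its underside.
- stamp: Wooden hand stamp, 50 by 32 mm, 67 mm high: leave it where it is. Origin: centre of its underside.
- stapler: Blue stapler, 140 by 36 mm, 50 mm high: leave it where it is. Origin: centre of its underside.
- scanner: Black barcode scanner on its foot, 100 by 65 mm, 122 mm high: leave it where it is. Origin: centre of its underside.

How it is judged (in metres and radians):
On the way, in this order (a step that is already met when the one before it is completed fails the run):
1. the mushroom stop is pressed fully in and stays in (value of joint stop above 0.0055 m), for 0.3 s.
2. with the stop in, every small item is in the tray (value of joint stop above 0.005 m and x of minibook_a in the frame of tray between -0.128 and 0.128 m and y of minibook_a in the frame of tray between -0.098 and 0.098 m and z of each of minibook_a, minibook_b, tub_a, tub_b, player in the frame of tray below 0.05 m and x of minibook_b in the frame of tray between -0.128 and 0.128 m and y of minibook_b in the frame of tray between -0.098 and 0.098 m and x of tub_a in the frame of tray between -0.128 and 0.128 m and y of tub_a in the frame of tray between -0.098 and 0.098 m and x of tub_b in the frame of tray between -0.128 and 0.128 m and y of tub_b in the frame of tray between -0.098 and 0.098 m and x of player in the frame of tray between -0.128 and 0.128 m and y of player in the frame of tray between -0.098 and 0.098 m), for 0.3 s.
3. the stop is turned out again, fully up (value of joint stop below 0.0015 m), for 0.2 s.
4. the red key is fully in the key switch (distance between key and keyhole below 0.005 m and angle between key's own z axis and vertical below 0.12 rad), for 0.1 s.
5. the key is turned to its stop (all of step 4 and value of joint lock above 1.45 rad), for 0.1 s.
6. the switch is back home, with the key still in (all of step 4 and value of joint lock below 0.1 rad), for 0.1 s.
7. the key is drawn out of the switch (z of key in the frame of keyhole above 0.028 m), for 0.05 s.
At the end, for the whole second after the job is handed in: Every small item present lies at rest in the tray (origin within 128 mm in x, 98 mm in y of its centre, under 50 mm high); the stop is out (under 1.5 mm in), the switch home (0.1 rad), the red key upright (0.15 rad) and fully in its starting slot (6 mm); all released (x of minibook_a in the frame of tray between -0.128 and 0.128 m and y of minibook_a in the frame of tray between -0.098 and 0.098 m and z of each of minibook_a, minibook_b, tub_a, tub_b, player in the frame of tray below 0.05 m and x of minibook_b in the frame of tray between -0.128 and 0.128 m and y of minibook_b in the frame of tray between -0.098 and 0.098 m and x of tub_a in the frame of tray between -0.128 and 0.128 m and y of tub_a in the frame of tray between -0.098 and 0.098 m and x of tub_b in the frame of tray between -0.128 and 0.128 m and y of tub_b in the frame of tray between -0.098 and 0.098 m and x of player in the frame of tray between -0.128 and 0.128 m and y of player in the frame of tray between -0.098 and 0.098 m and value of joint stop below 0.0015 m and value of joint lock below 0.1 rad and distance of key from where it was at the start of the episode below 0.006 m and angle between key's own z axis and vertical below 0.15 rad and linear speed of each of minibook_a, minibook_b, tub_a, tub_b, player, key below 0.03 m/s); the robot touches nothing.
It fails at once if a bystander (the two large books on the belt, the spare key, pencil cup, stamp, stapler or scanner) is moved more than 30 mm (spare key 20 mm) (distance of any of book_teal, book_red, pencil_cup, stamp, stapler, scanner from where it was at the start of the episode above 0.03 m or distance of spare_key from where it was at the start of the episode above 0.02 m).
It fails at once if a small item on the belt is handled while the stop is not in (value of joint stop below 0.004 m and ((contact force between the fingers and minibook_a above 1 N and z of minibook_a in the frame of conveyor above 0.035 m and x of minibook_a in the frame of conveyor above 0 m and y of minibook_a in the frame of conveyor between -0.15 and 0.15 m) or (contact force between the fingers and minibook_b above 1 N and z of minibook_b in the frame of conveyor above 0.035 m and x of minibook_b in the frame of conveyor above 0 m and y of minibook_b in the frame of conveyor between -0.15 and 0.15 m) or (contact force between the fingers and tub_a above 1 N and z of tub_a in the frame of conveyor above 0.035 m and x of tub_a in the frame of conveyor above 0 m and y of tub_a in the frame of conveyor between -0.15 and 0.15 m) or (contact force between the fingers and tub_b above 1 N and z of tub_b in the frame of conveyor above 0.035 m and x of tub_b in the frame of conveyor above 0 m and y of tub_b in the frame of conveyor between -0.15 and 0.15 m) or (contact force between the fingers and player above 1 N and z of player in the frame of conveyor above 0.035 m and x of player in the frame of conveyor above 0 m and y of player in the frame of conveyor between -0.15 and 0.15 m))).
Of minibook_a, minibook_b, tub_a, tub_b, player only 3 to 5 are there at a start; the rules pass over those that are not, and their reading is None.
At some moment in a run one of minibook_a, minibook_b, tub_a, tub_b, player may be knocked a few centimetres aside while the robot is not near it.
It also fails if it takes over 210 s, if anything falls off the work surface, if the arm or the gripper's body presses on something with over 40 N, if the wrist force passes 120 N, or if a joint passes its speed limit or range.

## Working session

There is one attempt and no reset: what is moved stays moved. The work goes in short steps, Python scripts to look and compute and a shell command to move; the robot and the scene stay as the last step left them, time stands still between calls to the robot, and variables do not carry over. Pictures are saved under pics/ and viewed, at most 14 in all, crops included, and the job is handed in when it is done.

```bash
mkdir -p pics; ls; python3 - <<'E'
from rig import ctrl
import cv2
for n in("scene","side"):
    d=ctrl.get_image(n); cv2.imwrite(f"pics/{n}0.png",d["img"][:,:,::-1])
    print(n,d["fx"],d["fy"],d["cx"],d["cy"],d["origin"],d["rotation"])
print(ctrl.sense(), ctrl.grip_depth)
E
```

```text
pics
scene 446.35611938748264 446.35611938748264 317.03640915500193 203.35023585579887 [ 1.52078179 -0.12162033  1.27725478] [-140.51225873    0.17122137   87.97460627]
side 460.18718308785276 460.18718308785276 324.8750246267753 199.79384558322423 [ 0.37630286 -1.17583955  0.86208002] [-125.50712404   -0.27838586   -8.54184678]
{'time': 0.1, 'joints': array([-7.11541727e+01,  1.51654141e+01,  9.19750236e+01,  8.97619317e-04,
        7.29777972e+01, -2.11542461e+00]), 'joint_vel': array([-0.07842022, -0.15314022, -0.12656566,  0.03870985, -0.01028586,
       -0.17187511]), 'tau': array([ 4.45903333e-05, -5.16707861e+01, -3.68589163e+01, -9.64220840e-05,
        6.30355134e-03, -3.13610215e-06]), 'tool_pos': array([ 0.24124375, -0.62969481,  0.23006478]), 'orientation': array([-1.79881877e+02, -5.22154244e-03,  2.09609829e+01]), 'force': array([ 0.89647643, -0.5566699 , -0.32166963]), 'wrist_torque': array([0.03290313, 0.05485477, 0.01554353]), 'finger_force': 0.0, 'opening': 0.0850016719363584} 0.0187
```

View pics/scene0.png

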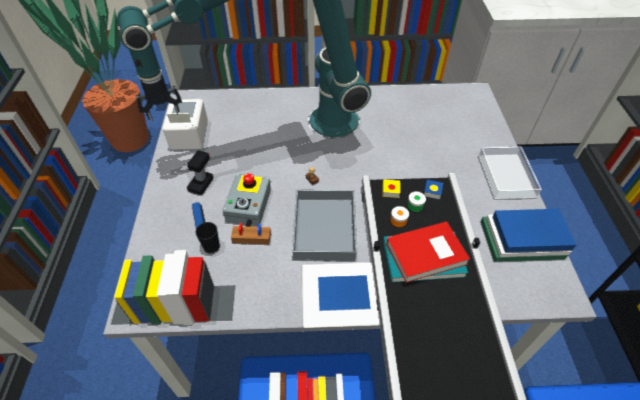

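View pics/side0.png

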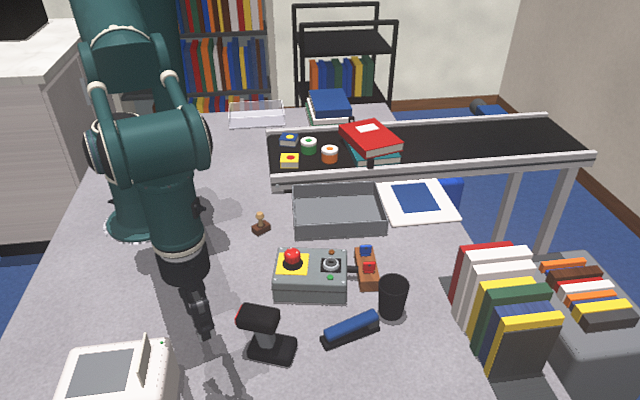

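Scene: items on belt are a yellow book (392,188), blue book (433,188), green tub (417,201) and orange tub (400,215), with no player. The station is at about (247,198), the key block at (251,234) with red key left, and the tray at (325,225). Enlarging next.

```bash
cat > h.py <<'E'
from rig import ctrl
import cv2, numpy as np
from scipy.spatial.transform import Rotation as R
def cam(d): return np.array(d["origin"]), R.from_euler("xyz",d["rotation"],degrees=True).as_matrix()
def px(d,u,v,z):
    o,M=cam(d); r=M@np.array([(u-d["cx"])/d["fx"],(v-d["cy"])/d["fy"],1]); return o+r*(z-o[2])/r[2]
def proj(d,p):
    o,M=cam(d); q=M.T@(np.array(p)-o); return d["cx"]+d["fx"]*q[0]/q[2], d["cy"]+d["fy"]*q[1]/q[2]
def crop(im,x,y,w,h,k):
    c=cv2.resize(im[y:y+h,x:x+w,::-1],None,fx=k,fy=k,interpolation=cv2.INTER_CUBIC)
    for i in range(0,w,10): cv2.putText(c,str(x+i),(i*k,8),0,.3,(255,0,255),1); cv2.line(c,(i*k,10),(i*k,16),(255,0,255),1)
    for j in range(0,h,10): cv2.putText(c,str(y+j),(0,j*k+4),0,.3,(255,0,255),1)
    return c
E
python3 - <<'E'
from h import *
im=ctrl.get_image("scene")["img"]
a=crop(im,195,160,86,100,5);b=crop(im,368,160,74,100,5)
cv2.imwrite("pics/c1.png",np.hstack([a,b])[:600,:800])
im=ctrl.get_image("side")["img"]
a=crop(im,255,235,140,80,5);b=crop(im,260,110,140,40,5)
cv2.imwrite("pics/c2.png",np.vstack([a,b]))
E
```

```text
(no output)
```

View pics/c1.png

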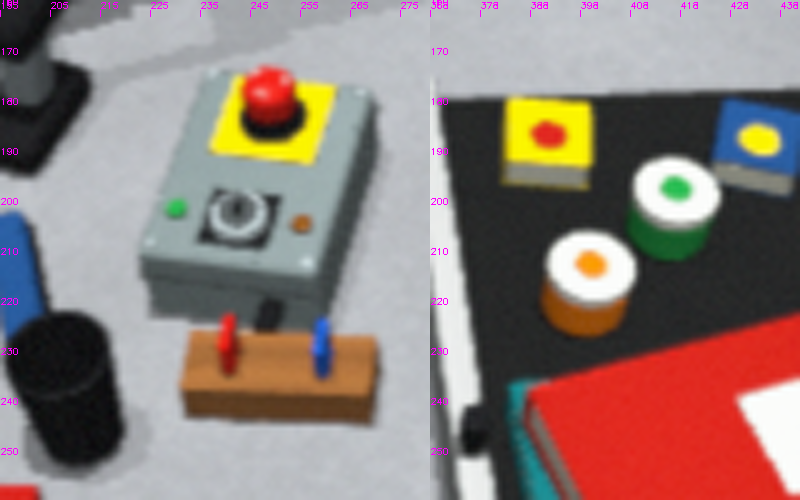

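View pics/c2.png

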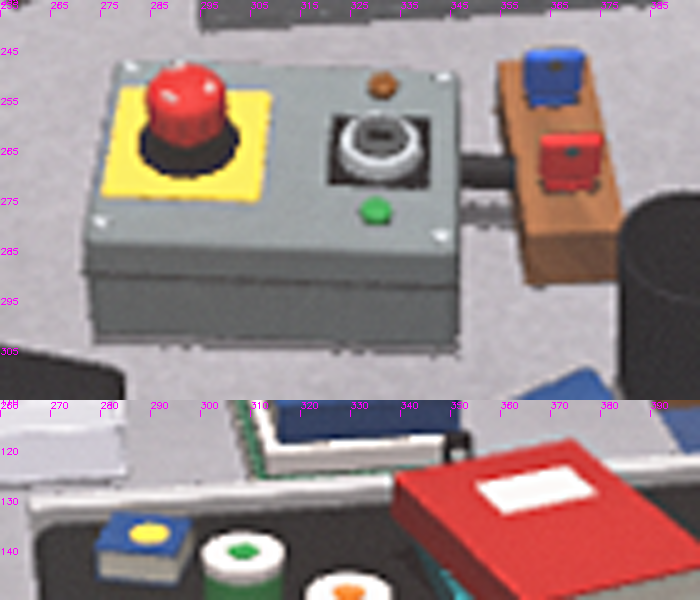

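```bash
python3 - <<'E'
from h import *
from scipy.optimize import least_squares
S=ctrl.get_image("scene");D=ctrl.get_image("side");W=ctrl.get_image("wrist")
cv2.imwrite("pics/w0.png",W["img"][:,:,::-1]); print(W["origin"],W["rotation"])
def fit(obs,g):
    # obs: (cam,(u,v),(lx,ly,z))
    def f(p):
        c,s=np.cos(p[2]),np.sin(p[2]); r=[]
        for d,uv,l in obs:
            q=proj(d,[p[0]+c*l[0]-s*l[1],p[1]+s*l[0]+c*l[1],l[2]]); r+=[q[0]-uv[0],q[1]-uv[1]]
        return r
    o=least_squares(f,g,loss="soft_l1"); print(o.x[:2].round(4),np.degrees(o.x[2]).round(1),"res",np.array(f(o.x)).round(1)); return o.x
g=px(S,247,196,.07)
h=.07
st=fit([(S,(235,174),(-.09,-.065,h)),(S,(270,178),(-.09,.065,h)),(S,(223.4,213),(.09,-.065,h)),(S,(259.4,215),(.09,.065,h)),
 (D,(278.6,247.4),(-.09,.065,h)),(D,(346.6,249),(.09,.065,h)),(D,(347,284.6),(.09,-.065,h)),(D,(272,283),(-.09,-.065,h)),
 (S,(242.6,202),(.05,0,.082)),(D,(331,261.6),(.05,0,.082))],[g[0],g[1],-.2])
c,s=np.cos(st[2]),np.sin(st[2])
for n,x,z in(("stop",-.045,.113),("keyhole",.05,.082)): 
    p=[st[0]+c*x,st[1]+s*x,z]; print(n,np.round(p,4),proj(S,p),proj(D,p))
print("kh direct",px(S,242.6,202,.082),px(D,331,261.6,.082))
g=px(S,251,232,.036);h=.036
kb=fit([(S,(233,226.6),(-.025,-.065,h)),(S,(270.6,227.6),(-.025,.065,h)),(S,(231,237.6),(.025,-.065,h)),(S,(270,238.4),(.025,.065,h)),
 (D,(355,247),(-.025,.065,h)),(D,(372,246.4),(.025,.065,h)),(D,(360,282),(-.025,-.065,h)),(D,(379.4,279.4),(.025,-.065,h))],[g[0],g[1],0])
c,s=np.cos(kb[2]),np.sin(kb[2]); print("slot-",kb[0]+s*.032,kb[1]-c*.032)
print("keytop", px(S,240.6,223.2,.07),px(D,369.6,261.4,.07))
for n,pts,z in(("yel",[(383.6,179.4),(400,180),(400.4,193),(383,192)],.076),("blu",[(426.4,179.4),(442.6,182),(441,195),(425,192)],.076),("grn",[(417.4,198)],.096),("ora",[(400.4,213.2)],.096),("tray",[(295,193),(353,191),(355,258),(293,259)],.055)):
    P=np.array([px(S,u,v,z)[:2] for u,v in pts]); print(n,P.mean(0).round(4),P.round(3).tolist())
print("dots",px(S,391.6,186.8,.076),px(S,434,188,.076))
E
```

```text
[ 0.31748513 -0.60075099  0.37241475] [ 1.61223413e+02  3.48813582e-02 -6.89981683e+01]
[ 0.4708 -0.3433] -10.0 res [-0.6 -0.6 -1.3 -1.1 -2.3 -2.  -1.5  0.  -0.8 -1.9  0.5 -2.   0.8 -1.1
 -0.2 -1.2 -0.8 -0.1  0.3 -1.1]
stop [ 0.4265 -0.3354  0.113 ] (np.float64(247.1573928228952), np.float64(176.01551521473405)) (np.float64(292.39588549850293), np.float64(250.22536566526506))
keyhole [ 0.52   -0.3519  0.082 ] (np.float64(241.78704464136808), np.float64(201.91136433768813)) (np.float64(331.3492188476149), np.float64(260.4631838304813))
kh direct [ 0.5205236 -0.3490728  0.082    ] [ 0.51851644 -0.35581465  0.082     ]
[ 0.6179 -0.3216] -4.8 res [-0.2 -0.9 -0.5 -0.5 -0.7 -0.1 -1.6  0.6 -1.  -1.3  0.2 -1.4  0.1 -1.7
  0.6  0. ]
slot- 0.6152653403265116 -0.3535283893197413
keytop [ 0.60369945 -0.35153548  0.07      ] [ 0.61622019 -0.35630956  0.07      ]
yel [0.4608 0.1814] [[0.428, 0.156], [0.433, 0.216], [0.495, 0.207], [0.488, 0.146]]
blu [0.4713 0.3313] [[0.433, 0.312], [0.448, 0.368], [0.51, 0.349], [0.494, 0.296]]
grn [0.5371 0.2571] [[0.537, 0.257]]
ora [0.6015 0.1881] [[0.601, 0.188]]
tray [ 0.6034 -0.0689] [[0.463, -0.168], [0.461, 0.043], [0.747, 0.024], [0.743, -0.175]]
dots [0.46455625 0.18034057 0.076     ] [0.47605136 0.33132667 0.076     ]
```

View pics/w0.png

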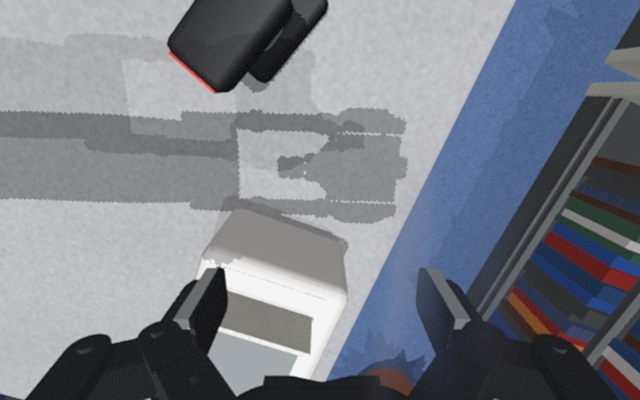

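The wrist view shows the white tray-box and the scanner below, nothing of the task. I'll move to the stop now.

```bash
cat >> h.py <<'E'
def to(x,y,z,yaw=None):
    s=ctrl.sense(); p=s["tool_pos"]; a=np.radians(s["orientation"][2]); d=np.array([x,y,z])-p
    out=[(d[0]*np.cos(a)+d[1]*np.sin(a))/.05,(d[0]*np.sin(a)-d[1]*np.cos(a))/.05,-d[2]/.05]
    r=0 if yaw is None else -((yaw-s["orientation"][2]+180)%360-180)/8
    print("units dx dy dz (in present tool axes) roll:",np.round(out,2),round(r,2),"| pos",p.round(4),"ori",s["orientation"].round(2),"F",s["force"].round(1),"op",round(s["opening"],4),"t",round(s["time"],1))
E
python3 -c "
from h import *; to(.4265,-.3354,.15)"
```

```text
units dx dy dz (in present tool axes) roll: [ 5.57 -4.18  1.62] 0 | pos [ 0.2414 -0.6302  0.2309] ori [-179.97   -0.     20.96] F [-0.1  0.6 -0.2] op 0.0853 t 0.3
```

```bash
python3 -m inch '[{"dx":0.8,"dy":-0.6,"dz":0,"roll":0,"jaw":1},{"dx":0.8,"dy":-0.6,"dz":0,"roll":0,"jaw":1},{"dx":0.8,"dy":-0.6,"dz":0,"roll":0,"jaw":1},{"dx":0.8,"dy":-0.6,"dz":0,"roll":0,"jaw":1},{"dx":0.8,"dy":-0.6,"dz":0,"roll":0,"jaw":1},{"dx":0.8,"dy":-0.6,"dz":0.2,"roll":0,"jaw":1},{"dx":0.77,"dy":-0.58,"dz":0.6,"roll":0,"jaw":1},{"dx":0,"dy":0,"dz":0.6,"roll":0,"jaw":1}]' 40; python3 -c "
from h import *; to(.4265,-.3354,.103)"
```

```text
time: 1.35
tool_pos: [0.4286, -0.333, 0.1612]
orientation: [179.9, -0.1, 21.2]
force: [0.3, -0.6, 0.6]
opening: -0.0002
finger_force: 0.0
units dx dy dz (in present tool axes) roll: [-0.06  0.03  1.16] 0 | pos [ 0.4286 -0.333   0.1612] ori [ 1.7995e+02 -8.0000e-02  2.1200e+01] F [ 0.3 -0.6  0.6] op -0.0002 t 1.4
```

```bash
python3 -m inch '[{"dz":0.5,"jaw":1},{"dz":0.3,"jaw":1},{"dz":0.1,"jaw":1},{"dz":0.1,"jaw":1},{"dz":0.1,"jaw":1},{"dz":0.05,"jaw":1},{"jaw":1},{"jaw":1}]'; python3 -c "
from h import *; to(.4265,-.3354,.103)"
```

```text
units dx dy dz (in present tool axes) roll: [-0.06  0.03  1.16] 0 | pos [ 0.4286 -0.333   0.1612] ori [ 1.7995e+02 -8.0000e-02  2.1200e+01] F [ 0.3 -0.6  0.6] op -0.0002 t 1.4invalid input at $[0]: expected keys dx, dy, dz, roll, jaw
```

All five keys are needed in each row.

```bash
python3 -m inch '[{"dx":0,"dy":0,"dz":0.5,"roll":0,"jaw":1},{"dx":0,"dy":0,"dz":0.3,"roll":0,"jaw":1},{"dx":0,"dy":0,"dz":0.1,"roll":0,"jaw":1},{"dx":0,"dy":0,"dz":0.1,"roll":0,"jaw":1},{"dx":0,"dy":0,"dz":0.1,"roll":0,"jaw":1},{"dx":0,"dy":0,"dz":0.05,"roll":0,"jaw":1},{"dx":0,"dy":0,"dz":0,"roll":0,"jaw":1},{"dx":0,"dy":0,"dz":0,"roll":0,"jaw":1}]'; python3 -c "
from h import *; to(.4265,-.3354,.103)"
```

```text
time: 2.35
tool_pos: [0.4273, -0.3362, 0.1047]
orientation: [179.9, -0.0, 21.0]
force: [-1.2, -0.4, 5.6]
opening: -0.0
finger_force: 2.8
units dx dy dz (in present tool axes) roll: [-0.01 -0.02  0.03] 0 | pos [ 0.4273 -0.3362  0.1047] ori [ 1.799e+02 -5.000e-02  2.096e+01] F [-1.2 -0.4  5.6] op -0.0 t 2.4
```

```bash
python3 -m inch '[{"dx":0,"dy":0,"dz":0.04,"roll":0,"jaw":1},{"dx":0,"dy":0,"dz":0.03,"roll":0,"jaw":1},{"dx":0,"dy":0,"dz":0.03,"roll":0,"jaw":1},{"dx":0,"dy":0,"dz":0,"roll":0,"jaw":1},{"dx":0,"dy":0,"dz":0,"roll":0,"jaw":1},{"dx":0,"dy":0,"dz":0,"roll":0,"jaw":1},{"dx":0,"dy":0,"dz":0,"roll":0,"jaw":1},{"dx":0,"dy":0,"dz":0,"roll":0,"jaw":1}]'
python3 -m inch '[{"dx":0,"dy":0,"dz":-0.3,"roll":0,"jaw":-1},{"dx":0,"dy":0,"dz":-1,"roll":0,"jaw":-1},{"dx":0,"dy":0,"dz":-1,"roll":0,"jaw":-1},{"dx":0,"dy":0,"dz":-1,"roll":0,"jaw":-1},{"dx":0,"dy":0,"dz":0,"roll":0,"jaw":-1},{"dx":0,"dy":0,"dz":0,"roll":0,"jaw":-1},{"dx":0,"dy":0,"dz":0,"roll":0,"jaw":-1},{"dx":0,"dy":0,"dz":0,"roll":0,"jaw":-1}]'
python3 - <<'E'
from h import *
S=ctrl.get_image("scene");W=ctrl.get_image("wrist")
o,M=cam(W);print(W["origin"],W["rotation"],W["fx"]); to(.5,0.1,.25,0)
a=crop(S["img"],195,160,86,100,3);b=crop(S["img"],368,160,94,100,3)
t=np.hstack([a,b]);w=W["img"][:,:,::-1]
cv2.imwrite("pics/p1.png",np.vstack([cv2.copyMakeBorder(t[:200],0,0,0,640-t.shape[1],cv2.BORDER_CONSTANT),w]))
E
```

```text
time: 3.35
tool_pos: [0.428, -0.3369, 0.1042]
orientation: [179.8, -0.1, 21.0]
force: [-8.5, 6.0, 28.7]
opening: -0.0001
finger_force: 14.6
time: 4.35
tool_pos: [0.426, -0.3349, 0.2618]
orientation: [-179.8, 0.1, 21.0]
force: [-0.4, 0.1, -1.3]
opening: 0.0853
finger_force: 0.0
[ 0.5025772  -0.30585492  0.40369569] [ 1.61148870e+02  1.27002529e-01 -6.89988017e+01] 332.48825254034904
units dx dy dz (in present tool axes) roll: [ 4.49 -7.6   0.25] 2.62 | pos [ 0.4264 -0.3352  0.2626] ori [-1.799e+02  5.000e-02  2.096e+01] F [-0.4 -0.5  0.1] op 0.0852 t 4.5
```

View pics/p1.png

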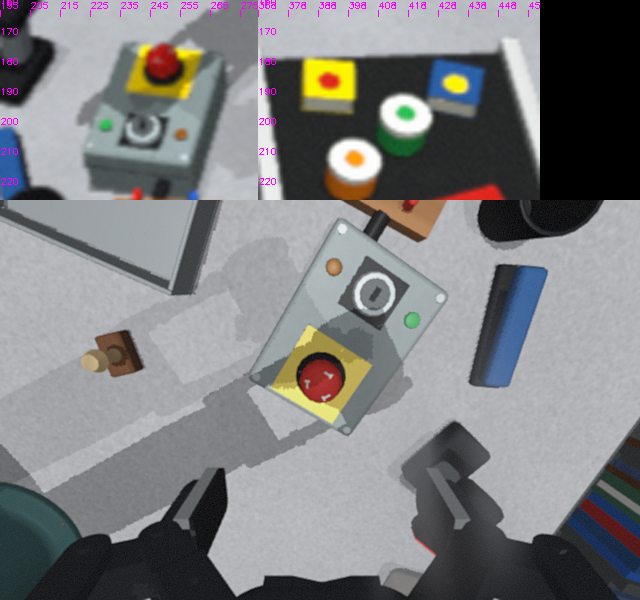

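The stop is in (crop shows the head low). In the wrist picture the keyhole is at (375,93), the stop at (321,178) and the screws at (342,29), (441,98), (254,178), (347,230). Next I'll look over the belt.

```bash
python3 -m inch '[{"dx":0.5,"dy":-0.9,"dz":-0.1,"roll":0,"jaw":-1},{"dx":0.5,"dy":-1,"dz":-0.2,"roll":0,"jaw":-1},{"dx":0.5,"dy":-1,"dz":-0.2,"roll":0,"jaw":-1},{"dx":0.5,"dy":-1,"dz":-0.2,"roll":0,"jaw":-1},{"dx":0.5,"dy":-1,"dz":-0.2,"roll":0,"jaw":-1},{"dx":0.5,"dy":-1,"dz":0,"roll":0,"jaw":-1},{"dx":0.5,"dy":-1,"dz":0,"roll":0,"jaw":-1},{"dx":0.5,"dy":-1,"dz":0,"roll":0,"jaw":-1}]'
python3 - <<'E'
from h import *
to(.5,.2,.3,-8)
E
```

```text
time: 5.45
tool_pos: [0.4721, 0.1067, 0.3087]
orientation: [180.0, -0.0, 21.0]
force: [1.3, -0.1, 0.0]
opening: 0.0853
finger_force: 0.0
units dx dy dz (in present tool axes) roll: [ 1.19 -1.54  0.17] 3.62 | pos [0.4721 0.1067 0.3087] ori [ 1.7999e+02 -2.0000e-02  2.0970e+01] F [ 1.3 -0.1  0. ] op 0.0853 t 5.5
```

```bash
python3 -m inch '[{"dx":0.5,"dy":-0.8,"dz":0,"roll":0,"jaw":-1},{"dx":0.69,"dy":-0.74,"dz":0,"roll":0,"jaw":-1},{"dx":0,"dy":0,"dz":0,"roll":1,"jaw":-1},{"dx":0,"dy":0,"dz":0,"roll":1,"jaw":-1},{"dx":0,"dy":0,"dz":0,"roll":1,"jaw":-1},{"dx":0,"dy":0,"dz":0,"roll":0.6,"jaw":-1},{"dx":0,"dy":0,"dz":0,"roll":0,"jaw":-1},{"dx":0,"dy":0,"dz":0,"roll":0,"jaw":-1}]'
python3 - <<'E'
from h import *
W=ctrl.get_image("wrist"); print(W["origin"],W["rotation"]);S=ctrl.get_image("scene")
t=crop(S["img"],368,160,94,66,3);w=W["img"][:,:,::-1]
cv2.imwrite("pics/p2.png",np.vstack([cv2.copyMakeBorder(t,0,0,0,640-t.shape[1],cv2.BORDER_CONSTANT),w]))
E
```

```text
time: 6.45
tool_pos: [0.5002, 0.198, 0.3085]
orientation: [180.0, 0.0, -7.8]
force: [0.2, -0.2, 0.6]
opening: 0.0855
finger_force: 0.0
[0.58107089 0.18656973 0.45013666] [ 1.61204503e+02 -8.43886641e-03 -9.77198422e+01]
```

View pics/p2.png

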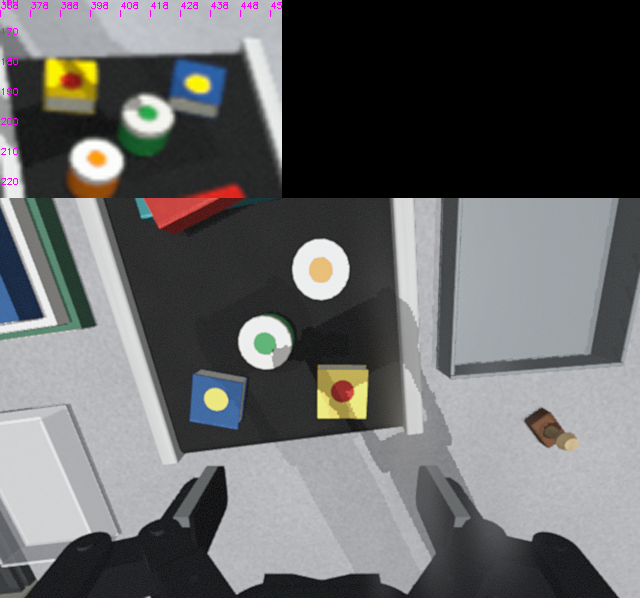

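Wrist picture (rows minus 198): orange lid at (321,71), green at (265,145), blue dot at (216,201), yellow dot at (342,193). The tray's near corners are at (450,178) and (620,165). The yellow book is aligned with the tool, and blue is about 7° clockwise of it.

```bash
python3 - <<'E'
from h import *
W=ctrl.get_image("wrist")
for n,u,v,z in(("ora",321,71,.096),("grn",265,145,.096),("blu",216,201,.076),("yel",342,193,.076),("trayNL",438,170,.055),("trayNR",623,162,.055)): print(n,px(W,u,v,z).round(4))
V=dict(W); V["origin"]=[ 0.5025772,-0.30585492,0.40369569]; V["rotation"]=[161.14887,.127,-68.9988]
print("keyhole",px(V,375,93.5,.082),"stop",px(V,321,178,.107),"screws",[px(V,*q,.07).round(3).tolist() for q in((342,29),(441,98),(254,178),(347,230))])
to(.6015,.188,.1)
E
```

```text
ora [0.5982 0.1846 0.096 ]
grn [0.5337 0.2535 0.096 ]
blu [0.4736 0.3274 0.076 ]
yel [0.4633 0.178  0.076 ]
trayNL [0.47   0.0586 0.055 ]
trayNR [ 0.4498 -0.1627  0.055 ]
keyhole [ 0.51625416 -0.35262322  0.082     ] stop [ 0.42980948 -0.33269781  0.107     ] screws [[0.557, -0.304, 0.07], [0.536, -0.415, 0.07], [0.396, -0.271, 0.07], [0.376, -0.383, 0.07]]
units dx dy dz (in present tool axes) roll: [ 2.03 -0.08  4.17] 0 | pos [0.5002 0.198  0.3087] ori [ 1.8e+02  1.0e-02 -7.8e+00] F [-0.5  0.5 -0.4] op 0.0853 t 6.6
```

```bash
python3 -m inch '[{"dx":0.8,"dy":-0.04,"dz":0.3,"roll":0,"jaw":-1},{"dx":0.8,"dy":0,"dz":0.8,"roll":0,"jaw":-1},{"dx":0.41,"dy":0,"dz":1,"roll":0,"jaw":-1},{"dx":0,"dy":0,"dz":1,"roll":0,"jaw":-1},{"dx":0,"dy":0,"dz":1,"roll":0,"jaw":-1},{"dx":0,"dy":0,"dz":0.7,"roll":0,"jaw":-1},{"dx":0,"dy":0,"dz":0.27,"roll":0,"jaw":-1},{"dx":0,"dy":0,"dz":0,"roll":0,"jaw":-1}]'
python3 -m inch '[{"dx":0,"dy":0,"dz":0,"roll":0,"jaw":1},{"dx":0,"dy":0,"dz":0,"roll":0,"jaw":1},{"dx":0,"dy":0,"dz":0,"roll":0,"jaw":1},{"dx":0,"dy":0,"dz":0,"roll":0,"jaw":1},{"dx":0,"dy":0,"dz":0,"roll":0,"jaw":1},{"dx":0,"dy":0,"dz":0,"roll":0,"jaw":1},{"dx":0,"dy":0,"dz":-0.5,"roll":0,"jaw":1},{"dx":0,"dy":0,"dz":-1,"roll":0,"jaw":1}]' 40
python3 - <<'E'
from h import *
to(.667,-.027,.2,-4)
E
```

```text
time: 7.6
tool_pos: [0.5997, 0.1862, 0.0548]
orientation: [180.0, 0.1, -7.8]
force: [-0.1, 0.7, -0.1]
opening: 0.0855
finger_force: 0.0
time: 8.6
tool_pos: [0.5975, 0.1856, 0.1283]
orientation: [179.9, 0.3, -7.8]
force: [0.9, 0.8, -0.8]
opening: 0.055
finger_force: 42.6
units dx dy dz (in present tool axes) roll: [ 1.96  4.02 -1.43] -0.48 | pos [0.5975 0.1856 0.1283] ori [179.86   0.34  -7.84] F [ 0.9  0.8 -0.8] op 0.055 t 8.6
```

```bash
python3 -m inch '[{"dx":0.3,"dy":0.6,"dz":-0.4,"roll":0,"jaw":1},{"dx":0.4,"dy":0.8,"dz":-0.3,"roll":0,"jaw":1},{"dx":0.4,"dy":0.8,"dz":0,"roll":0,"jaw":1},{"dx":0.4,"dy":0.8,"dz":0,"roll":0,"jaw":1},{"dx":0.4,"dy":0.7,"dz":0,"roll":0,"jaw":1},{"dx":0.06,"dy":0.32,"dz":0.3,"roll":-0.48,"jaw":1},{"dx":0,"dy":0,"dz":0.6,"roll":0,"jaw":1},{"dx":0,"dy":0,"dz":0,"roll":0,"jaw":1}]'
python3 - <<'E'
from h import *
S=ctrl.get_image("scene"); W=ctrl.get_image("wrist"); print(W["origin"],W["rotation"]); to(.667,-.027,.016)
a=crop(S["img"],285,170,160,100,4);w=cv2.resize(W["img"][:,:,::-1],None,fx=.5,fy=.5)
cv2.imwrite("pics/p3.png",np.vstack([a,cv2.copyMakeBorder(w,0,0,0,320,cv2.BORDER_CONSTANT)]))
E
```

```text
time: 9.6
tool_pos: [0.667, -0.0263, 0.1172]
orientation: [-180.0, 0.4, -4.0]
force: [-0.6, -0.1, -1.0]
opening: 0.055
finger_force: 42.6
[ 0.75021949 -0.03222339  0.26038163] [ 1.61032461e+02  5.31285766e-03 -9.39708701e+01]
units dx dy dz (in present tool axes) roll: [-0.05  0.02  2.09] 0 | pos [ 0.6695 -0.026   0.1205] ori [-1.80e+02  3.00e-02 -3.99e+00] F [ 0.2  1.  -0.2] op 0.0553 t 9.7
```

View pics/p3.png

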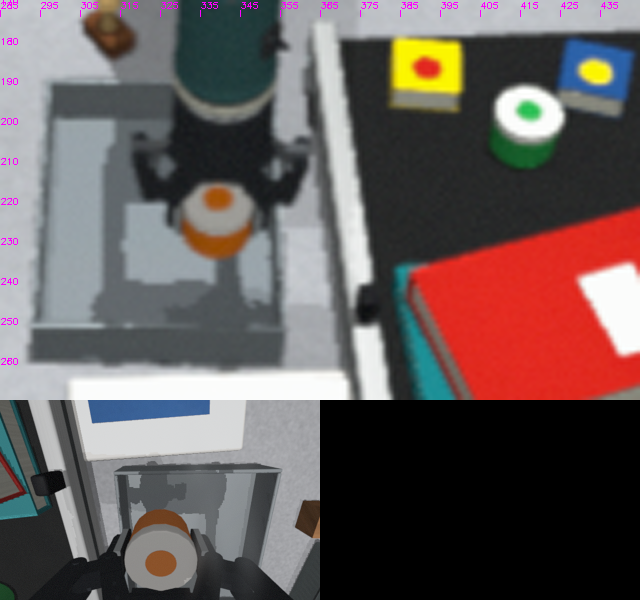

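The wrist picture shows the tub held over the tray. The tray's far rim corners are at full-size (230,134) and (562,136). Scene: rim near-left (297,190), far-left (295,251), far-right (355,251).

```bash
python3 - <<'E'
from h import *
W=ctrl.get_image("wrist");S=ctrl.get_image("scene")
print([px(W,*q,.055).round(3).tolist() for q in((230,134),(562,136))],[px(S,*q,.055).round(3).tolist() for q in((297,190),(295,251),(355,251),(353,190))])
E
```

```text
[[0.729, 0.026, 0.055], [0.714, -0.178, 0.055]] [[0.449, -0.16, 0.055], [0.713, -0.169, 0.055], [0.72, 0.027, 0.055], [0.456, 0.043, 0.055]]
```

```bash
python3 -m inch '[{"dx":-0.26,"dy":0.12,"dz":0.3,"roll":0,"jaw":1},{"dx":0,"dy":0,"dz":0.7,"roll":0,"jaw":1},{"dx":0,"dy":0,"dz":0.7,"roll":0,"jaw":1},{"dx":0,"dy":0,"dz":0.35,"roll":0,"jaw":1},{"dx":0,"dy":0,"dz":0.04,"roll":0,"jaw":1},{"dx":0,"dy":0,"dz":0,"roll":0,"jaw":1},{"dx":0,"dy":0,"dz":0,"roll":0,"jaw":-0.65},{"dx":0,"dy":0,"dz":0,"roll":0,"jaw":-0.65}]'
python3 -m inch '[{"dx":0,"dy":0,"dz":0,"roll":0,"jaw":-0.65},{"dx":0,"dy":0,"dz":0,"roll":0,"jaw":-0.65},{"dx":0,"dy":0,"dz":-0.5,"roll":0,"jaw":-0.65},{"dx":0,"dy":0,"dz":-1,"roll":0,"jaw":-0.65},{"dx":0,"dy":0,"dz":-1,"roll":0,"jaw":-0.65},{"dx":0,"dy":0,"dz":-1,"roll":0,"jaw":-1},{"dx":-0.1,"dy":-0.5,"dz":0,"roll":0.5,"jaw":-1},{"dx":0,"dy":0,"dz":0,"roll":0,"jaw":-1}]'
python3 - <<'E'
from h import *
to(.535,.255,.055,-8)
S=ctrl.get_image("scene")["img"]
cv2.imwrite("pics/p4.png",crop(S,285,165,180,100,4))
E
```

```text
time: 10.8
tool_pos: [0.6576, -0.0314, 0.0173]
orientation: [180.0, -0.1, -4.0]
force: [0.1, -0.8, 0.6]
opening: 0.0703
finger_force: 0.0
time: 11.8
tool_pos: [0.6533, -0.0048, 0.1919]
orientation: [-180.0, -0.1, -7.9]
force: [0.7, 0.2, -0.7]
opening: 0.0854
finger_force: 0.0
units dx dy dz (in present tool axes) roll: [-3.06 -4.82  2.74] 0.01 | pos [ 0.6533 -0.0048  0.1919] ori [-1.7997e+02 -9.0000e-02 -7.9000e+00] F [ 0.7  0.2 -0.7] op 0.0854 t 11.8
```

View pics/p4.png

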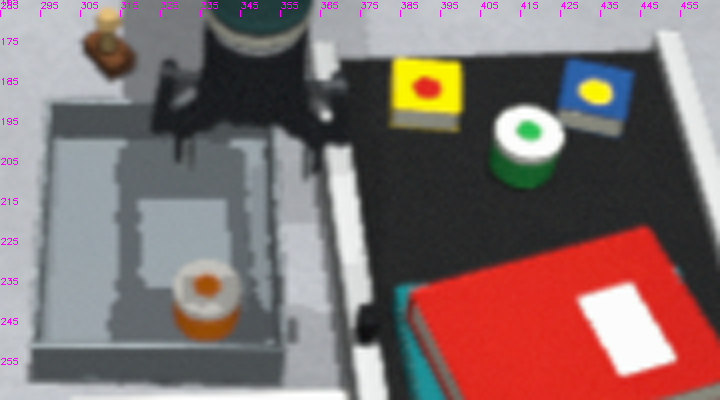

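The orange tub stands in the tray, and the other three are unmoved (green at (417,197)). I'll fetch green next.

```bash
python3 -m inch '[{"dx":-0.5,"dy":-0.8,"dz":0,"roll":0,"jaw":-1},{"dx":-0.55,"dy":-0.85,"dz":0,"roll":0,"jaw":-1},{"dx":-0.55,"dy":-0.85,"dz":0,"roll":0,"jaw":-1},{"dx":-0.55,"dy":-0.85,"dz":0,"roll":0,"jaw":-1},{"dx":-0.55,"dy":-0.85,"dz":0,"roll":0,"jaw":-1},{"dx":-0.36,"dy":-0.62,"dz":0.5,"roll":0,"jaw":-1},{"dx":0,"dy":0,"dz":0.9,"roll":0,"jaw":-1},{"dx":0,"dy":0,"dz":0.9,"roll":0,"jaw":-1}]'
python3 -m inch '[{"dx":0,"dy":0,"dz":0.44,"roll":0,"jaw":-1},{"dx":0,"dy":0,"dz":0,"roll":0,"jaw":1},{"dx":0,"dy":0,"dz":0,"roll":0,"jaw":1},{"dx":0,"dy":0,"dz":0,"roll":0,"jaw":1},{"dx":0,"dy":0,"dz":0,"roll":0,"jaw":1},{"dx":0,"dy":0,"dz":0,"roll":0,"jaw":1},{"dx":0,"dy":0,"dz":0,"roll":0,"jaw":1},{"dx":0,"dy":0,"dz":-0.5,"roll":0,"jaw":1}]' 40
python3 - <<'E'
from h import *
to(.649,-.116,.15,-4.5)
E
```

```text
time: 12.85
tool_pos: [0.5347, 0.2539, 0.074]
orientation: [180.0, 0.0, -7.9]
force: [0.6, 0.1, -0.3]
opening: 0.0854
finger_force: 0.0
time: 13.85
tool_pos: [0.5329, 0.253, 0.0766]
orientation: [179.8, 0.3, -8.0]
force: [0.5, -0.4, -0.2]
opening: 0.0551
finger_force: 42.7
units dx dy dz (in present tool axes) roll: [ 3.33  6.99 -1.47] -0.44 | pos [0.5329 0.253  0.0766] ori [179.84   0.27  -8.  ] F [ 0.5 -0.4 -0.2] op 0.0551 t 13.8
```

```bash
python3 -m inch '[{"dx":0,"dy":0,"dz":-0.9,"roll":0,"jaw":1},{"dx":0.4,"dy":0.9,"dz":-0.57,"roll":0,"jaw":1},{"dx":0.5,"dy":1,"dz":0,"roll":0,"jaw":1},{"dx":0.5,"dy":1,"dz":0,"roll":0,"jaw":1},{"dx":0.5,"dy":1,"dz":0,"roll":0,"jaw":1},{"dx":0.5,"dy":1,"dz":0,"roll":0,"jaw":1},{"dx":0.5,"dy":1,"dz":0,"roll":0,"jaw":1},{"dx":0.43,"dy":1,"dz":0,"roll":-0.44,"jaw":1}]'
python3 - <<'E'
from h import *
to(.649,-.116,.016,-4.5)
E
```

```text
time: 14.85
tool_pos: [0.6525, -0.1126, 0.1523]
orientation: [-180.0, -0.0, -4.4]
force: [1.3, -0.6, -0.8]
opening: 0.0554
finger_force: 42.8
units dx dy dz (in present tool axes) roll: [-0.06  0.07  2.73] 0.01 | pos [ 0.6525 -0.1126  0.1523] ori [-1.7999e+02 -2.0000e-02 -4.3900e+00] F [ 1.3 -0.6 -0.8] op 0.0554 t 14.8
```

```bash
python3 -m inch '[{"dx":-0.03,"dy":0.03,"dz":0.5,"roll":0,"jaw":1},{"dx":0,"dy":0,"dz":0.9,"roll":0,"jaw":1},{"dx":0,"dy":0,"dz":0.8,"roll":0,"jaw":1},{"dx":0,"dy":0,"dz":0.4,"roll":0,"jaw":1},{"dx":0,"dy":0,"dz":0.13,"roll":0,"jaw":1},{"dx":0,"dy":0,"dz":0,"roll":0,"jaw":1},{"dx":0,"dy":0,"dz":0,"roll":0,"jaw":-0.52},{"dx":0,"dy":0,"dz":0,"roll":0,"jaw":-0.52}]'
python3 -m inch '[{"dx":0,"dy":0,"dz":0,"roll":0,"jaw":-0.52},{"dx":0,"dy":0,"dz":-0.3,"roll":0,"jaw":-0.52},{"dx":0,"dy":0,"dz":-1,"roll":0,"jaw":-0.52},{"dx":0,"dy":0,"dz":-1,"roll":0,"jaw":-0.52},{"dx":0,"dy":0,"dz":-1,"roll":0,"jaw":-1},{"dx":-0.4,"dy":-0.9,"dz":0,"roll":0,"jaw":-1},{"dx":-0.4,"dy":-1,"dz":0,"roll":0,"jaw":-1},{"dx":-0.4,"dy":-1,"dz":0,"roll":0,"jaw":-1}]'
python3 -m inch '[{"dx":0,"dy":0,"dz":0,"roll":-1,"jaw":-1},{"dx":0,"dy":0,"dz":0,"roll":-1,"jaw":-1},{"dx":0,"dy":0,"dz":0,"roll":-1,"jaw":-1},{"dx":0,"dy":0,"dz":0,"roll":-1,"jaw":-1},{"dx":0,"dy":0,"dz":0,"roll":-1,"jaw":-1},{"dx":0,"dy":0,"dz":0,"roll":-1,"jaw":-1},{"dx":0,"dy":0,"dz":0,"roll":-1,"jaw":-1},{"dx":0,"dy":0,"dz":0,"roll":-1,"jaw":-1}]'
python3 - <<'E'
from h import *
to(.464,.179,.048,82)
S=ctrl.get_image("scene")["img"]
cv2.imwrite("pics/p5.png",crop(S,285,165,180,100,4))
E
```

```text
time: 15.85
tool_pos: [0.6519, -0.1125, 0.0178]
orientation: [180.0, -0.2, -4.5]
force: [-0.6, -0.7, 0.1]
opening: 0.0649
finger_force: 0.0
time: 16.85
tool_pos: [0.6017, 0.0382, 0.1825]
orientation: [-180.0, -0.1, -4.5]
force: [0.0, 0.6, -0.3]
opening: 0.0855
finger_force: 0.0
time: 17.85
tool_pos: [0.6021, 0.037, 0.1821]
orientation: [179.9, -0.0, 59.8]
force: [-0.5, 0.4, 0.1]
opening: 0.0852
finger_force: 0.0
units dx dy dz (in present tool axes) roll: [ 1.06 -3.82  2.68] -2.78 | pos [0.6021 0.037  0.1821] ori [ 1.7993e+02 -4.0000e-02  5.9780e+01] F [-0.5  0.4  0.1] op 0.0852 t 17.9
```

View pics/p5.png

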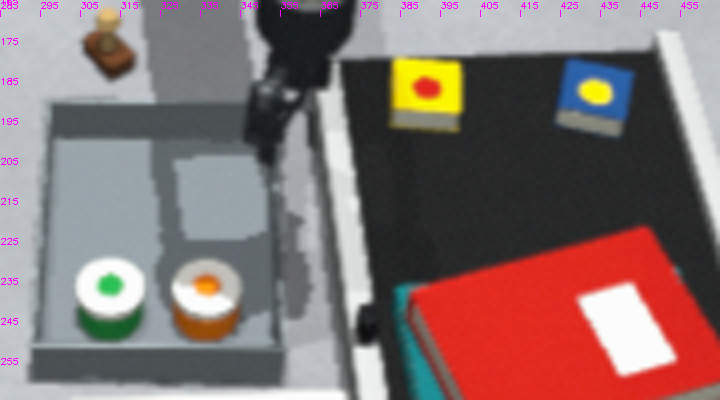

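Both tubs are in the tray, and the books are at (391,187) and (434,188), unmoved. Next is the yellow book.

```bash
python3 -m inch '[{"dx":0.26,"dy":-0.95,"dz":0,"roll":0,"jaw":-1},{"dx":0.27,"dy":-0.95,"dz":0,"roll":0,"jaw":-1},{"dx":0.27,"dy":-0.96,"dz":0,"roll":0,"jaw":-1},{"dx":0.26,"dy":-0.96,"dz":0.1,"roll":0,"jaw":-1},{"dx":0,"dy":0,"dz":0.3,"roll":-1,"jaw":-1},{"dx":0,"dy":0,"dz":0.4,"roll":-1,"jaw":-1},{"dx":0,"dy":0,"dz":0.5,"roll":-0.78,"jaw":-1},{"dx":0,"dy":0,"dz":0,"roll":0,"jaw":-1}]'
python3 - <<'E'
from h import *
to(.464,.179,.048,82)
E
```

```text
time: 18.9
tool_pos: [0.4625, 0.1791, 0.1146]
orientation: [-179.8, 0.1, 81.6]
force: [0.5, -0.5, -1.0]
opening: 0.085
finger_force: 0.0
units dx dy dz (in present tool axes) roll: [0.   0.03 1.33] -0.05 | pos [0.4625 0.1791 0.1146] ori [-1.7981e+02  9.0000e-02  8.1610e+01] F [ 0.5 -0.5 -1. ] op 0.085 t 18.9
```

```bash
python3 -m inch '[{"dx":0,"dy":0.03,"dz":0.7,"roll":0,"jaw":-1},{"dx":0,"dy":0,"dz":0.5,"roll":0,"jaw":-1},{"dx":0,"dy":0,"dz":0.13,"roll":0,"jaw":-1},{"dx":0,"dy":0,"dz":0,"roll":0,"jaw":-1},{"dx":0,"dy":0,"dz":0,"roll":0,"jaw":1},{"dx":0,"dy":0,"dz":0,"roll":0,"jaw":1},{"dx":0,"dy":0,"dz":0,"roll":0,"jaw":1},{"dx":0,"dy":0,"dz":0,"roll":0,"jaw":1}]' 40
python3 -m inch '[{"dx":0,"dy":0,"dz":0,"roll":0,"jaw":1},{"dx":0,"dy":0,"dz":0,"roll":0,"jaw":1},{"dx":0,"dy":0,"dz":-0.5,"roll":0,"jaw":1},{"dx":0,"dy":0,"dz":-0.8,"roll":0,"jaw":1},{"dx":0,"dy":0,"dz":-0.8,"roll":0,"jaw":1},{"dx":0,"dy":0,"dz":0,"roll":0,"jaw":1},{"dx":0,"dy":0,"dz":0,"roll":0,"jaw":1},{"dx":0,"dy":0,"dz":0,"roll":0,"jaw":1}]'
python3 - <<'E'
from h import *
to(.520,-.106,.15,85.5)
E
```

```text
time: 19.9
tool_pos: [0.467, 0.1799, 0.0509]
orientation: [179.9, -0.1, 81.7]
force: [-1.1, -0.3, 6.0]
opening: 0.0597
finger_force: 44.7
time: 20.9
tool_pos: [0.4644, 0.1789, 0.1526]
orientation: [-179.8, 0.1, 81.8]
force: [-0.0, 0.0, -1.1]
opening: 0.0591
finger_force: 44.0
units dx dy dz (in present tool axes) roll: [-5.48  1.92  0.05] -0.47 | pos [0.4644 0.1789 0.1526] ori [-1.7984e+02  8.0000e-02  8.1760e+01] F [-0.   0.  -1.1] op 0.0591 t 20.9
```

```bash
python3 -m inch '[{"dx":-0.8,"dy":0.28,"dz":0,"roll":0,"jaw":1},{"dx":-0.9,"dy":0.32,"dz":0,"roll":0,"jaw":1},{"dx":-0.95,"dy":0.33,"dz":0,"roll":0,"jaw":1},{"dx":-0.95,"dy":0.33,"dz":0,"roll":0,"jaw":1},{"dx":-0.95,"dy":0.33,"dz":0,"roll":0,"jaw":1},{"dx":-0.93,"dy":0.33,"dz":0,"roll":-0.47,"jaw":1},{"dx":0,"dy":0,"dz":0,"roll":0,"jaw":1},{"dx":0,"dy":0,"dz":0,"roll":0,"jaw":1}]'
python3 - <<'E'
from h import *
to(.520,-.106,.014,85.5)
S=ctrl.get_image("scene")["img"]
cv2.imwrite("pics/p6.png",crop(S,285,165,180,100,4))
E
```

```text
time: 21.9
tool_pos: [0.5203, -0.1051, 0.1529]
orientation: [-179.8, -0.1, 85.4]
force: [0.1, 0.9, 0.0]
opening: 0.0593
finger_force: 43.9
units dx dy dz (in present tool axes) roll: [-0.02 -0.01  2.78] -0.01 | pos [ 0.5203 -0.1051  0.1529] ori [-1.7983e+02 -6.0000e-02  8.5440e+01] F [0.1 0.9 0. ] op 0.0593 t 21.9
```

View pics/p6.png

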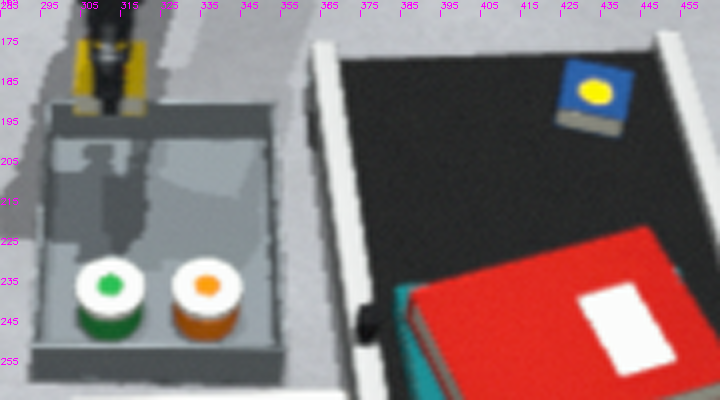

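The yellow book is held above the tray's near left part, and blue is still at (434,188). I'll lower and release yellow, then fetch blue.

```bash
python3 -m inch '[{"dx":0,"dy":0,"dz":0.6,"roll":0,"jaw":1},{"dx":0,"dy":0,"dz":0.9,"roll":0,"jaw":1},{"dx":0,"dy":0,"dz":0.8,"roll":0,"jaw":1},{"dx":0,"dy":0,"dz":0.4,"roll":0,"jaw":1},{"dx":0,"dy":0,"dz":0.08,"roll":0,"jaw":1},{"dx":0,"dy":0,"dz":0,"roll":0,"jaw":1},{"dx":0,"dy":0,"dz":0,"roll":0,"jaw":-0.6},{"dx":0,"dy":0,"dz":0,"roll":0,"jaw":-0.6}]'
python3 -m inch '[{"dx":0,"dy":0,"dz":0,"roll":0,"jaw":-0.6},{"dx":0,"dy":0,"dz":-0.3,"roll":0,"jaw":-0.6},{"dx":0,"dy":0,"dz":-1,"roll":0,"jaw":-0.6},{"dx":0,"dy":0,"dz":-1,"roll":0,"jaw":-0.6},{"dx":0.8,"dy":0,"dz":0,"roll":0,"jaw":-1},{"dx":0.9,"dy":0,"dz":0,"roll":0,"jaw":-1},{"dx":1,"dy":0,"dz":0,"roll":0.7,"jaw":-1},{"dx":1,"dy":0,"dz":0,"roll":0.61,"jaw":-1}]'
python3 - <<'E'
from h import *
to(.474,.329,.11,75)
E
```

```text
time: 22.95
tool_pos: [0.5226, -0.1058, 0.0167]
orientation: [179.8, 0.0, 85.5]
force: [1.1, -0.1, -0.3]
opening: 0.0684
finger_force: 0.0
time: 23.95
tool_pos: [0.5409, 0.0796, 0.1318]
orientation: [179.9, -0.0, 74.8]
force: [0.5, 0.2, -0.1]
opening: 0.0855
finger_force: 0.0
units dx dy dz (in present tool axes) roll: [ 4.46 -2.6   0.44] -0.02 | pos [0.5409 0.0796 0.1318] ori [ 1.7991e+02 -3.0000e-02  7.4840e+01] F [ 0.5  0.2 -0.1] op 0.0855 t 23.9
```

```bash
python3 -m inch '[{"dx":0.8,"dy":-0.5,"dz":0,"roll":0,"jaw":-1},{"dx":0.9,"dy":-0.5,"dz":0,"roll":0,"jaw":-1},{"dx":0.9,"dy":-0.5,"dz":0,"roll":0,"jaw":-1},{"dx":0.9,"dy":-0.5,"dz":0,"roll":0,"jaw":-1},{"dx":0.9,"dy":-0.55,"dz":0,"roll":0,"jaw":-1},{"dx":0,"dy":0,"dz":0.3,"roll":0,"jaw":-1},{"dx":0,"dy":0,"dz":0,"roll":0,"jaw":-1},{"dx":0,"dy":0,"dz":0,"roll":0,"jaw":-1}]'
python3 - <<'E'
from h import *
to(.474,.329,.050,75)
S=ctrl.get_image("scene"); W=ctrl.get_image("wrist")
m=cv2.inRange(cv2.cvtColor(S["img"],cv2.COLOR_RGB2HSV),(25,150,120),(35,255,255)); m[:,:420]=0;m[:,445:]=0;m[:175]=0;m[205:]=0
ys,xs=np.nonzero(m); print("dot",xs.mean(),ys.mean(),len(xs), px(S,xs.mean(),ys.mean(),.076))
E
```

```text
time: 24.95
tool_pos: [0.4746, 0.3225, 0.1154]
orientation: [-180.0, 0.0, 75.0]
force: [0.1, 0.2, 0.1]
opening: 0.0852
finger_force: 0.0
units dx dy dz (in present tool axes) roll: [ 0.12 -0.04  1.31] -0.0 | pos [0.4746 0.3225 0.1154] ori [-1.7999e+02  4.0000e-02  7.4960e+01] F [0.1 0.2 0.1] op 0.0852 t 24.9
dot 432.7857142857143 188.78571428571428 14 [0.47961121 0.32623089 0.076     ]
```

```bash
python3 -m inch '[{"dx":0.12,"dy":-0.04,"dz":0.6,"roll":0,"jaw":-1},{"dx":0,"dy":0,"dz":0.5,"roll":0,"jaw":-1},{"dx":0,"dy":0,"dz":0.19,"roll":0,"jaw":-1},{"dx":0,"dy":0,"dz":0,"roll":0,"jaw":-1},{"dx":0,"dy":0,"dz":0,"roll":0,"jaw":1},{"dx":0,"dy":0,"dz":0,"roll":0,"jaw":1},{"dx":0,"dy":0,"dz":0,"roll":0,"jaw":1},{"dx":0,"dy":0,"dz":0,"roll":0,"jaw":1}]' 40
python3 -m inch '[{"dx":0,"dy":0,"dz":0,"roll":0,"jaw":1},{"dx":0,"dy":0,"dz":0,"roll":0,"jaw":1},{"dx":0,"dy":0,"dz":-0.5,"roll":0,"jaw":1},{"dx":0,"dy":0,"dz":-0.8,"roll":0,"jaw":1},{"dx":0,"dy":0,"dz":-0.8,"roll":0,"jaw":1},{"dx":0,"dy":0,"dz":0,"roll":0,"jaw":1},{"dx":0,"dy":0,"dz":0,"roll":0,"jaw":1},{"dx":0,"dy":0,"dz":0,"roll":0,"jaw":1}]'
python3 - <<'E'
from h import *
to(.527,-.014,.15,85.5)
E
```

```text
time: 26.05
tool_pos: [0.4753, 0.3308, 0.0525]
orientation: [179.9, -0.1, 75.0]
force: [0.4, -0.3, 6.3]
opening: 0.0595
finger_force: 43.4
time: 27.05
tool_pos: [0.4727, 0.3293, 0.1538]
orientation: [-179.9, 0.1, 75.0]
force: [0.4, -0.1, -1.7]
opening: 0.0595
finger_force: 43.1
units dx dy dz (in present tool axes) roll: [-6.35  2.82  0.08] -1.31 | pos [0.4727 0.3293 0.1538] ori [-1.7986e+02  1.5000e-01  7.5040e+01] F [ 0.4 -0.1 -1.7] op 0.0595 t 27.1
```

```bash
python3 -m inch '[{"dx":-0.9,"dy":0.4,"dz":0,"roll":0,"jaw":1},{"dx":-0.9,"dy":0.4,"dz":0,"roll":0,"jaw":1},{"dx":-0.9,"dy":0.4,"dz":0,"roll":0,"jaw":1},{"dx":-0.9,"dy":0.4,"dz":0,"roll":0,"jaw":1},{"dx":-0.9,"dy":0.4,"dz":0,"roll":0,"jaw":1},{"dx":-0.95,"dy":0.42,"dz":0,"roll":0,"jaw":1},{"dx":-0.9,"dy":0.4,"dz":0,"roll":-0.65,"jaw":1},{"dx":0,"dy":0,"dz":0,"roll":-0.66,"jaw":1}]'
python3 - <<'E'
from h import *
to(.527,-.014,.014,85.5)
S=ctrl.get_image("scene")["img"]
cv2.imwrite("pics/p7.png",crop(S,285,165,180,100,4))
E
```

```text
time: 28.05
tool_pos: [0.5276, -0.0164, 0.1542]
orientation: [-179.9, 0.1, 85.4]
force: [-0.2, 1.0, -0.3]
opening: 0.0592
finger_force: 43.2
units dx dy dz (in present tool axes) roll: [ 0.05 -0.02  2.8 ] -0.01 | pos [ 0.5276 -0.0164  0.1542] ori [-1.7986e+02  5.0000e-02  8.5440e+01] F [-0.2  1.  -0.3] op 0.0592 t 28.1
```

View pics/p7.png

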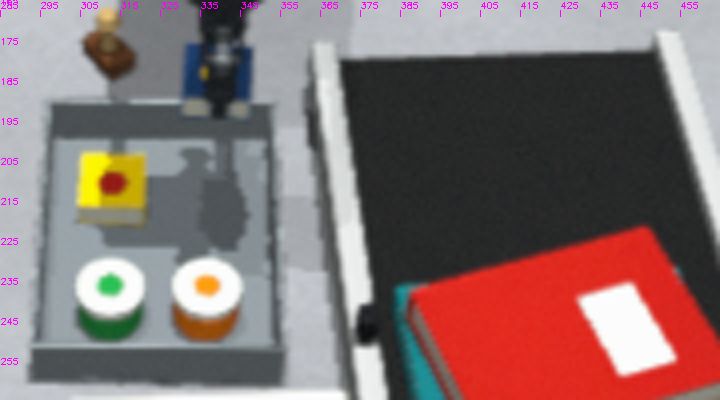

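The yellow book and both tubs are in the tray, and the belt is otherwise clear. I'll release blue and rise.

```bash
python3 -m inch '[{"dx":0.05,"dy":-0.02,"dz":0.6,"roll":0,"jaw":1},{"dx":0,"dy":0,"dz":0.9,"roll":0,"jaw":1},{"dx":0,"dy":0,"dz":0.8,"roll":0,"jaw":1},{"dx":0,"dy":0,"dz":0.4,"roll":0,"jaw":1},{"dx":0,"dy":0,"dz":0.1,"roll":0,"jaw":1},{"dx":0,"dy":0,"dz":0,"roll":0,"jaw":1},{"dx":0,"dy":0,"dz":0,"roll":0,"jaw":-0.6},{"dx":0,"dy":0,"dz":0,"roll":0,"jaw":-0.6}]'
python3 -m inch '[{"dx":0,"dy":0,"dz":0,"roll":0,"jaw":-0.6},{"dx":0,"dy":0,"dz":-0.3,"roll":0,"jaw":-0.6},{"dx":0,"dy":0,"dz":-1,"roll":0,"jaw":-0.6},{"dx":0,"dy":0,"dz":-1,"roll":0,"jaw":-0.6},{"dx":0,"dy":0,"dz":-1,"roll":0,"jaw":-1},{"dx":-0.5,"dy":0,"dz":-0.3,"roll":0,"jaw":-1},{"dx":-1,"dy":0,"dz":0,"roll":0,"jaw":-1},{"dx":-1,"dy":0,"dz":0,"roll":0,"jaw":-1}]'
python3 - <<'E'
from h import *
to(.4275,-.334,.18)
S=ctrl.get_image("scene")["img"]
cv2.imwrite("pics/p8.png",crop(S,195,165,180,100,4))
E
```

```text
time: 29.1
tool_pos: [0.5286, -0.0106, 0.0171]
orientation: [179.9, -0.0, 85.5]
force: [-0.1, -0.6, -0.5]
opening: 0.0683
finger_force: 0.0
time: 30.1
tool_pos: [0.518, -0.1362, 0.1979]
orientation: [179.8, 0.0, 85.6]
force: [1.3, -0.7, -0.4]
opening: 0.0852
finger_force: 0.0
units dx dy dz (in present tool axes) roll: [-4.08 -1.5   0.36] 0 | pos [ 0.518  -0.1362  0.1979] ori [1.7983e+02 4.0000e-02 8.5590e+01] F [ 1.3 -0.7 -0.4] op 0.0852 t 30.1
```

View pics/p8.png

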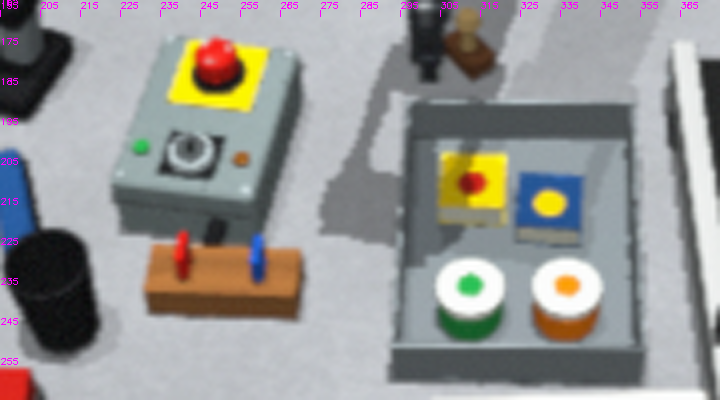

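All four items lie in the tray. Now the stop: approach it and grip its head.

```bash
python3 -m inch '[{"dx":-0.8,"dy":-0.3,"dz":0,"roll":0,"jaw":-1},{"dx":-0.8,"dy":-0.3,"dz":0,"roll":0,"jaw":-1},{"dx":-0.8,"dy":-0.3,"dz":0,"roll":0,"jaw":-1},{"dx":-0.8,"dy":-0.3,"dz":0,"roll":0,"jaw":-1},{"dx":-0.8,"dy":-0.3,"dz":0,"roll":0,"jaw":-1},{"dx":-0.08,"dy":0,"dz":0.4,"roll":0,"jaw":-1},{"dx":0,"dy":0,"dz":0.6,"roll":0,"jaw":-1},{"dx":0,"dy":0,"dz":0,"roll":0,"jaw":-1}]'
python3 - <<'E'
from h import *
to(.428,-.334,.077)
W=ctrl.get_image("wrist");S=ctrl.get_image("scene")
def blob(d,x0,x1,y0,y1):
    h=cv2.cvtColor(d["img"],cv2.COLOR_RGB2HSV); m=cv2.inRange(h,(0,150,60),(8,255,255))|cv2.inRange(h,(172,150,60),(180,255,255))
    n,l,st,c=cv2.connectedComponentsWithStats(m[y0:y1,x0:x1]); 
    for i in range(1,n):
        if st[i,4]>15: print(st[i]+[x0,y0,0,0,0],c[i]+[x0,y0], px(d,*(c[i]+[x0,y0]),.1))
blob(W,0,640,0,400); 
E
```

```text
time: 31.15
tool_pos: [0.4252, -0.3313, 0.1441]
orientation: [-179.8, -0.2, 85.5]
force: [0.5, -0.2, -0.0]
opening: 0.0851
finger_force: 0.0
units dx dy dz (in present tool axes) roll: [-0.05  0.06  1.34] 0 | pos [ 0.4252 -0.3313  0.1441] ori [-1.7978e+02 -1.7000e-01  8.5490e+01] F [ 0.5 -0.2 -0. ] op 0.0851 t 31.1
[ 288  198   65   67 3082] [320.15898767 230.11518494] [ 0.42309774 -0.32935593  0.1       ]
[ 545  207   66   25 1096] [575.2399635  219.32755474] [ 0.57597015 -0.33404004  0.1       ]
```

```bash
python3 -m inch '[{"dx":-0.02,"dy":0.02,"dz":0.6,"roll":0,"jaw":-1},{"dx":0,"dy":0,"dz":0.5,"roll":0,"jaw":-1},{"dx":0,"dy":0,"dz":0.24,"roll":0,"jaw":-1},{"dx":0,"dy":0,"dz":0,"roll":0,"jaw":-1},{"dx":0,"dy":0,"dz":0,"roll":0,"jaw":1},{"dx":0,"dy":0,"dz":0,"roll":0,"jaw":1},{"dx":0,"dy":0,"dz":0,"roll":0,"jaw":1},{"dx":0,"dy":0,"dz":0,"roll":0,"jaw":1}]' 30
python3 -m inch '[{"dx":0,"dy":0,"dz":0,"roll":0,"jaw":1},{"dx":0,"dy":0,"dz":0,"roll":0,"jaw":1},{"dx":0,"dy":0,"dz":0,"roll":0,"jaw":1},{"dx":0,"dy":0,"dz":0,"roll":0,"jaw":1},{"dx":0,"dy":0,"dz":0,"roll":0,"jaw":1},{"dx":0,"dy":0,"dz":0,"roll":0,"jaw":1},{"dx":0,"dy":0,"dz":0,"roll":0,"jaw":1},{"dx":0,"dy":0,"dz":0,"roll":0,"jaw":1}]'
python3 - <<'E'
from h import *
to(.428,-.334,.077); print(ctrl.sense()["wrist_torque"])
E
```

```text
time: 32.25
tool_pos: [0.4245, -0.333, 0.0793]
orientation: [-179.6, -0.1, 85.6]
force: [-11.8, 2.2, 8.9]
opening: 0.0389
finger_force: 29.9
time: 33.25
tool_pos: [0.4245, -0.333, 0.0793]
orientation: [-179.6, -0.1, 85.6]
force: [-10.9, 1.6, 9.6]
opening: 0.0385
finger_force: 29.9
units dx dy dz (in present tool axes) roll: [-0.01  0.07  0.05] 0 | pos [ 0.4245 -0.333   0.0793] ori [-1.796e+02 -9.000e-02  8.556e+01] F [-10.9   1.6   9.6] op 0.0385 t 33.2
[ 0.29478209  1.94260209 -0.04445657]
```

Gripped, with about 11 N of side load, so I'll ease 3 mm toward −x. Then turn clockwise.

```bash
python3 -m inch '[{"dx":0,"dy":-0.05,"dz":-0.02,"roll":0,"jaw":1},{"dx":0,"dy":0,"dz":0,"roll":0.6,"jaw":1},{"dx":0,"dy":0,"dz":0,"roll":0.7,"jaw":1},{"dx":0,"dy":0,"dz":0,"roll":0.7,"jaw":1},{"dx":0,"dy":0,"dz":0,"roll":0.7,"jaw":1},{"dx":0,"dy":0,"dz":0,"roll":0.7,"jaw":1},{"dx":0,"dy":0,"dz":0,"roll":0.7,"jaw":1},{"dx":0,"dy":0,"dz":0,"roll":0.4,"jaw":1}]'
python3 - <<'E'
from h import *
to(.428,-.334,.077); print(ctrl.sense()["wrist_torque"])
E
```

```text
time: 34.25
tool_pos: [0.4249, -0.3334, 0.0804]
orientation: [-180.0, 0.0, 49.4]
force: [-2.6, 1.0, 3.7]
opening: 0.0387
finger_force: 29.9
units dx dy dz (in present tool axes) roll: [0.03 0.05 0.07] 0 | pos [ 0.4249 -0.3334  0.0804] ori [-1.7996e+02  2.0000e-02  4.9400e+01] F [-2.6  1.   3.7] op 0.0387 t 34.2
[0.21118689 0.46542829 0.05738018]
```

```bash
python3 -m inch '[{"dx":0,"dy":0,"dz":-0.04,"roll":0.1,"jaw":1},{"dx":0,"dy":0,"dz":-0.05,"roll":0,"jaw":1},{"dx":0,"dy":0,"dz":-0.05,"roll":0,"jaw":1},{"dx":0,"dy":0,"dz":0,"roll":0,"jaw":-0.6},{"dx":0,"dy":0,"dz":0,"roll":0,"jaw":-0.6},{"dx":0,"dy":0,"dz":0,"roll":0,"jaw":-0.6},{"dx":0,"dy":0,"dz":-0.8,"roll":0,"jaw":-1},{"dx":0,"dy":0,"dz":-1,"roll":0,"jaw":-1}]'
python3 -m inch '[{"dx":0,"dy":0,"dz":-0.4,"roll":-1,"jaw":-1},{"dx":0,"dy":0,"dz":-0.4,"roll":-1,"jaw":-1},{"dx":0,"dy":0,"dz":-0.4,"roll":-1,"jaw":-1},{"dx":0,"dy":0,"dz":-0.2,"roll":-1,"jaw":-1},{"dx":0,"dy":0,"dz":0,"roll":-1,"jaw":-1},{"dx":0,"dy":0,"dz":0,"roll":-1,"jaw":-1},{"dx":0,"dy":0,"dz":0,"roll":-1,"jaw":-1},{"dx":0,"dy":0,"dz":0,"roll":-1,"jaw":-1}]'
python3 - <<'E'
from h import *
to(.615,-.354,.2,175)
for n,x0,x1,y0,y1 in(("scene",238,258,165,190),("side",280,305,238,275)):
    d=ctrl.get_image(n); h=cv2.cvtColor(d["img"],cv2.COLOR_RGB2HSV); m=cv2.inRange(h,(0,150,60),(8,255,255))|cv2.inRange(h,(172,150,60),(180,255,255))
    ys,xs=np.nonzero(m[y0:y1,x0:x1]); print(n,xs.mean()+x0,ys.mean()+y0,ys.min()+y0,ys.max()+y0,len(xs), "dome proj out/in",proj(d,[.425,-.333,.113]),proj(d,[.425,-.333,.107]))
    
E
```

```text
time: 35.25
tool_pos: [0.4245, -0.3327, 0.176]
orientation: [-179.8, -0.0, 48.7]
force: [1.0, -0.7, -0.1]
opening: 0.0854
finger_force: 0.0
time: 36.25
tool_pos: [0.4255, -0.3336, 0.2467]
orientation: [180.0, 0.0, 113.0]
force: [-0.7, 0.3, -0.6]
opening: 0.0858
finger_force: 0.0
units dx dy dz (in present tool axes) roll: [-1.86  3.33  0.93] -7.75 | pos [ 0.4255 -0.3336  0.2467] ori [1.7999e+02 1.0000e-02 1.1299e+02] F [-0.7  0.3 -0.6] op 0.0858 t 36.2
scene 248.44210526315788 179.10526315789474 174 184 95 dome proj out/in (np.float64(247.8705684628526), np.float64(175.69714007712656)) (np.float64(248.0763387245382), np.float64(176.84490465128908))
side 291.7885714285714 256.0914285714286 249 263 175 dome proj out/in (np.float64(291.706427951799), np.float64(249.61697239884484)) (np.float64(291.79743030510616), np.float64(251.4642994061521))
```

```bash
python3 -m inch '[{"dx":-0.6,"dy":0.9,"dz":0,"roll":0,"jaw":-1},{"dx":-0.6,"dy":0.9,"dz":0,"roll":0,"jaw":-1},{"dx":0,"dy":0.5,"dz":0,"roll":-1,"jaw":-1},{"dx":0,"dy":0,"dz":0,"roll":-1,"jaw":-1},{"dx":0,"dy":0,"dz":0,"roll":-1,"jaw":-1},{"dx":0,"dy":0,"dz":0,"roll":-1,"jaw":-1},{"dx":0,"dy":0,"dz":0,"roll":-1,"jaw":-1},{"dx":0,"dy":0,"dz":0,"roll":-1,"jaw":-1}]'
python3 -m inch '[{"dx":0,"dy":0,"dz":0,"roll":-1,"jaw":-1},{"dx":0,"dy":0,"dz":0,"roll":-0.75,"jaw":-1},{"dx":0,"dy":0,"dz":0,"roll":0,"jaw":-1},{"dx":0,"dy":0,"dz":0,"roll":0,"jaw":-1},{"dx":0,"dy":0,"dz":0,"roll":0,"jaw":-1},{"dx":0,"dy":0,"dz":0,"roll":0,"jaw":-1},{"dx":0,"dy":0,"dz":0,"roll":0,"jaw":-1},{"dx":0,"dy":0,"dz":0,"roll":0,"jaw":-1}]'
python3 - <<'E'
from h import *
to(.56,-.354,.24,175)
for n,f,x0,x1,y0,y1 in(("scene","pics/scene0.png",238,258,165,190),("side","pics/side0.png",280,305,238,275)):
  for im in(ctrl.get_image(n)["img"],cv2.imread(f)[:,:,::-1].copy()):
    h=cv2.cvtColor(im,cv2.COLOR_RGB2HSV); m=cv2.inRange(h,(0,150,60),(8,255,255))|cv2.inRange(h,(172,150,60),(180,255,255))
    ys,xs=np.nonzero(m[y0:y1,x0:x1]); print(n,xs.mean()+x0,ys.mean()+y0,ys.min()+y0,ys.max()+y0,len(xs))
E
```

```text
time: 37.35
tool_pos: [0.5547, -0.3445, 0.2465]
orientation: [180.0, -0.0, 160.8]
force: [0.4, 0.4, -0.5]
opening: 0.0854
finger_force: 0.0
time: 38.35
tool_pos: [0.5546, -0.3445, 0.2468]
orientation: [-180.0, 0.0, 174.7]
force: [-0.6, 0.2, -0.4]
opening: 0.0855
finger_force: 0.0
units dx dy dz (in present tool axes) roll: [-0.13 -0.18  0.14] -0.04 | pos [ 0.5546 -0.3445  0.2468] ori [-180.     0.   174.7] F [-0.6  0.2 -0.4] op 0.0855 t 38.4
scene 248.56626506024097 179.59036144578315 174 184 83
scene 248.4 179.11111111111111 174 184 90
side 291.92857142857144 255.8901098901099 248 263 182
side 291.7514450867052 255.6242774566474 248 263 173
```

The stop matches its start look, so it is out. I'll use the last picture on the key and key switch from the wrist.

```bash
python3 - <<'E'
from h import *
W=ctrl.get_image("wrist"); np.save("w.npy",W["img"]); print(W["origin"],W["rotation"])
k=proj(W,[.615,-.354,.07]); b=proj(W,[.615,-.354,.036]); s=proj(W,[.519,-.352,.082]); print(k,b,s)
u=int((k[0]+s[0])/2); v=int((k[1]+s[1])/2)
x0=max(0,min(640-190,u-95)); y0=max(0,min(400-150,v-75)); cv2.imwrite("pics/p9.png",crop(W["img"],x0,y0,190,150,4))
E
```

```text
[ 0.47046004 -0.33706421  0.38840556] [1.61172583e+02 3.88892353e-04 8.47546235e+01]
(np.float64(317.910245927684), np.float64(235.78488992053965)) (np.float64(318.2050099481783), np.float64(223.37594352168554)) (np.float64(310.05825037536255), np.float64(146.11161130049442))
```

View pics/p9.png

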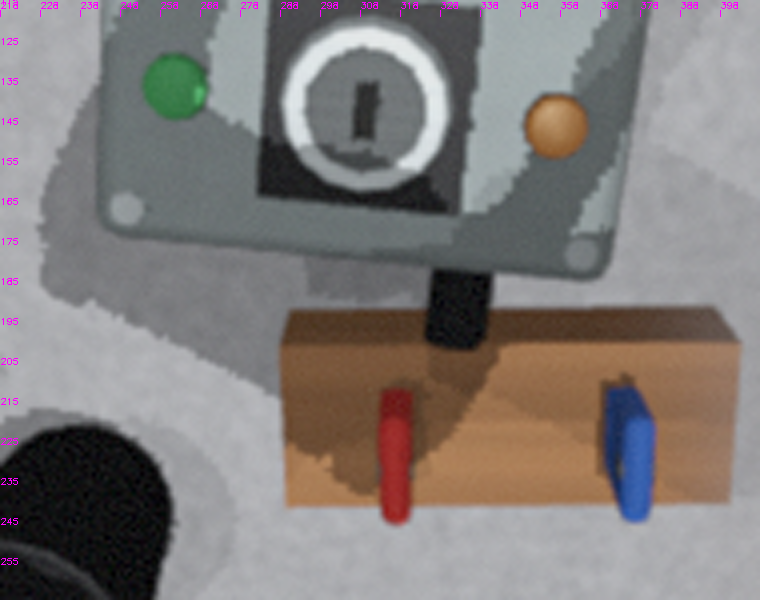

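The wrist crop shows the slot centre at full-size (309.5,142.8). The red key's plane is at u=317. The key block's top face has corners (288,200.7), (403,200.7), (400,240.5), (289.7,241.5). The key head top reaches down to v=245.5.

```bash
python3 - <<'E'
from h import *
W=ctrl.get_image("wrist")
q=[(288,200.7),(403,200.7),(400,240.5),(289.7,241.5)]
P=np.array([px(W,*a,.036)[:2] for a in q]); print(P.round(4).tolist()); c=P.mean(0)
# fit pose via local corners: NL(-x,-y) ,NR, FR, FL
L=np.array([[-.025,-.065],[-.025,.065],[.025,.065],[.025,-.065]]); H=(P-c).T@L; 
yaw=np.arctan2(sum(L[:,0]*(P-c)[:,1]-L[:,1]*(P-c)[:,0]),sum((L*(P-c)).sum(1))); print("block",c,np.degrees(yaw))
print("red slot",c+np.array([np.sin(yaw)*.032,-np.cos(yaw)*.032]))
print("keytop far end",px(W,317,245.5,.07),px(W,317,245.5,.064),"key top plane u",px(W,317,233,.07))
print("keyhole",px(W,309.5,142.75,.082), "ends",px(W,310.5,135.5,.082),px(W,308.5,150,.082))
st=[px(W,*a,.07)[:2].round(4).tolist() for a in((243.5,173),(369,184.5))]; print("station far edge",st)
E
```

```text
[[0.5847, -0.385], [0.5964, -0.257], [0.6452, -0.2611], [0.6347, -0.3893]]
block [ 0.6152312  -0.32310969] -4.939846537986902
red slot [ 0.61247569 -0.35499083]
keytop far end [ 0.62610952 -0.35602266  0.07      ] [ 0.62904258 -0.35637987  0.064     ] key top plane u [ 0.61174359 -0.35464242  0.07      ]
keyhole [ 0.51588756 -0.3521948   0.082     ] ends [ 0.50942883 -0.35061087  0.082     ] [ 0.52243742 -0.35380107  0.082     ]
station far edge [[0.5412, -0.4204], [0.5641, -0.2982]]
```

```bash
python3 -m inch '[{"dx":-0.6,"dy":-0.1,"dz":0,"roll":-0.05,"jaw":0.1},{"dx":-0.57,"dy":0,"dz":0.5,"roll":0,"jaw":0.1},{"dx":0,"dy":0,"dz":0.8,"roll":0,"jaw":0.1},{"dx":0,"dy":0,"dz":0.8,"roll":0,"jaw":0.1},{"dx":0,"dy":0,"dz":0.6,"roll":0,"jaw":0.1},{"dx":0,"dy":0,"dz":0.3,"roll":0,"jaw":0.1},{"dx":0,"dy":0,"dz":0,"roll":0,"jaw":0.1},{"dx":0,"dy":0,"dz":0,"roll":0,"jaw":0.1}]'
python3 - <<'E'
from h import *
to(.6125,-.355,.042,175.1)
E
```

```text
time: 39.55
tool_pos: [0.6135, -0.3553, 0.0986]
orientation: [-179.9, 0.1, 175.1]
force: [-0.5, 0.5, 0.8]
opening: 0.0385
finger_force: 0.0
units dx dy dz (in present tool axes) roll: [0.02 0.   1.13] 0.0 | pos [ 0.6135 -0.3553  0.0986] ori [-1.7993e+02  1.5000e-01  1.7511e+02] F [-0.5  0.5  0.8] op 0.0385 t 39.5
```

```bash
python3 -m inch '[{"dx":0,"dy":0,"dz":0.5,"roll":0,"jaw":0.1},{"dx":0,"dy":0,"dz":0.4,"roll":0,"jaw":0.1},{"dx":0,"dy":0,"dz":0.23,"roll":0,"jaw":0.1},{"dx":0,"dy":0,"dz":0,"roll":0,"jaw":0.4},{"dx":0,"dy":0,"dz":0,"roll":0,"jaw":0.6},{"dx":0,"dy":0,"dz":0,"roll":0,"jaw":1},{"dx":0,"dy":0,"dz":0,"roll":0,"jaw":1},{"dx":0,"dy":0,"dz":0,"roll":0,"jaw":1}]' 40
python3 - <<'E'
from h import *
to(.6125,-.355,.042,175.1); print(ctrl.sense()["wrist_torque"], ctrl.sense()["finger_force"])
E
```

```text
time: 40.55
tool_pos: [0.6131, -0.3551, 0.0414]
orientation: [-179.9, 0.1, 175.1]
force: [-1.0, 0.2, 3.3]
opening: 0.0085
finger_force: 42.4
units dx dy dz (in present tool axes) roll: [ 0.01  0.   -0.01] 0.0 | pos [ 0.6131 -0.3551  0.0414] ori [-1.7995e+02  1.0000e-01  1.7512e+02] F [-1.   0.2  3.3] op 0.0085 t 40.5
[ 0.01266502  0.01887921 -0.02514441] 42.40497529506683
```

```bash
python3 -m inch '[{"dx":0,"dy":0,"dz":-0.3,"roll":0,"jaw":1},{"dx":0,"dy":0,"dz":-0.5,"roll":0,"jaw":1},{"dx":0,"dy":0,"dz":-0.6,"roll":0,"jaw":1},{"dx":0,"dy":0,"dz":-0.5,"roll":0,"jaw":1},{"dx":0,"dy":0,"dz":0,"roll":0.68,"jaw":1},{"dx":0,"dy":0,"dz":0,"roll":0,"jaw":1},{"dx":0,"dy":0,"dz":0,"roll":0,"jaw":1},{"dx":0,"dy":0,"dz":0,"roll":0,"jaw":1}]'
python3 - <<'E'
from h import *
to(.5171,-.3529,.1255,169.6)
E
```

```text
time: 41.55
tool_pos: [0.612, -0.3544, 0.1346]
orientation: [180.0, -0.1, 169.7]
force: [-0.9, -0.0, -0.7]
opening: 0.0084
finger_force: 41.9
units dx dy dz (in present tool axes) roll: [ 1.87 -0.31  0.18] 0.02 | pos [ 0.612  -0.3544  0.1346] ori [ 1.7997e+02 -7.0000e-02  1.6973e+02] F [-0.9 -0.  -0.7] op 0.0084 t 41.5
```

```bash
python3 -m inch '[{"dx":0.6,"dy":-0.1,"dz":0,"roll":0.02,"jaw":1},{"dx":0.7,"dy":-0.11,"dz":0,"roll":0,"jaw":1},{"dx":0.5,"dy":-0.1,"dz":0,"roll":0,"jaw":1},{"dx":0.07,"dy":0,"dz":0,"roll":0,"jaw":1},{"dx":0,"dy":0,"dz":0,"roll":0,"jaw":1},{"dx":0,"dy":0,"dz":0,"roll":0,"jaw":1},{"dx":0,"dy":0,"dz":0,"roll":0,"jaw":1},{"dx":0,"dy":0,"dz":0,"roll":0,"jaw":1}]'
python3 - <<'E'
from h import *
to(.5171,-.3529,.1155,169.6)
# key head red centroid per camera vs projection of the head centre from the TCP
s=ctrl.sense();p=s["tool_pos"]; k=p+[0,0,-.0054]
for n in("scene","side"):
    d=ctrl.get_image(n);h=cv2.cvtColor(d["img"],cv2.COLOR_RGB2HSV); m=cv2.inRange(h,(0,150,60),(8,255,255))|cv2.inRange(h,(172,150,60),(180,255,255))
    c=proj(d,k+[0,0,.012]);x0,y0=int(c[0])-14,int(c[1])-10; ys,xs=np.nonzero(m[y0:y0+20,x0:x0+28]); print(n,"expect",np.round(c,1),"red",xs.mean()+x0,ys.mean()+y0,xs.min()+x0,xs.max()+x0,ys.min()+y0,ys.max()+y0,len(xs))
E
```

```text
time: 42.55
tool_pos: [0.5181, -0.3529, 0.1352]
orientation: [180.0, 0.0, 169.5]
force: [0.2, -0.6, -0.8]
opening: 0.0086
finger_force: 41.9
units dx dy dz (in present tool axes) roll: [ 0.02 -0.    0.39] -0.01 | pos [ 0.5181 -0.3529  0.1352] ori [180.     0.   169.55] F [ 0.2 -0.6 -0.8] op 0.0086 t 42.5
scene expect [239.2 190.2] red 242.32142857142858 186.89285714285714 237 252 180 194 28
side expect [331.  242.3] red 333.2857142857143 241.14285714285714 326 338 238 244 14
```

```bash
python3 -m inch '[{"dx":0.02,"dy":0,"dz":0.3,"roll":0,"jaw":1},{"dx":0,"dy":0,"dz":0.1,"roll":0,"jaw":1},{"dx":0,"dy":0,"dz":0.04,"roll":0,"jaw":1},{"dx":0,"dy":0,"dz":0.04,"roll":0,"jaw":1},{"dx":0,"dy":0,"dz":0.04,"roll":0,"jaw":1},{"dx":0,"dy":0,"dz":0.04,"roll":0,"jaw":1},{"dx":0,"dy":0,"dz":0,"roll":0,"jaw":1},{"dx":0,"dy":0,"dz":0,"roll":0,"jaw":1}]'
python3 - <<'E'
from h import *
to(.5171,-.3529,.1155,169.6); print(ctrl.sense()["wrist_torque"])
E
```

```text
time: 43.65
tool_pos: [0.5167, -0.3528, 0.1074]
orientation: [-180.0, 0.0, 169.5]
force: [-0.2, 0.2, -0.4]
opening: 0.0082
finger_force: 41.9
units dx dy dz (in present tool axes) roll: [-0.01 -0.   -0.16] -0.01 | pos [ 0.5167 -0.3528  0.1074] ori [-1.8000e+02  1.0000e-02  1.6952e+02] F [-0.2  0.2 -0.4] op 0.0082 t 43.6
[ 0.0158926  -0.01706224 -0.00222847]
```

No contact force with the tip 6 mm below the face, so the key is entering the slot. Push it on home.

```bash
python3 -m inch '[{"dx":0,"dy":0,"dz":0.08,"roll":0,"jaw":1},{"dx":0,"dy":0,"dz":0.08,"roll":0,"jaw":1},{"dx":0,"dy":0,"dz":0.08,"roll":0,"jaw":1},{"dx":0,"dy":0,"dz":0.08,"roll":0,"jaw":1},{"dx":0,"dy":0,"dz":0.06,"roll":0,"jaw":1},{"dx":0,"dy":0,"dz":0.03,"roll":0,"jaw":1},{"dx":0,"dy":0,"dz":0,"roll":0,"jaw":1},{"dx":0,"dy":0,"dz":0,"roll":0,"jaw":1}]'
python3 - <<'E'
from h import *
to(.5171,-.3529,.0874,169.6); print(ctrl.sense()["wrist_torque"])
E
```

```text
time: 44.65
tool_pos: [0.5167, -0.3528, 0.0873]
orientation: [-180.0, 0.0, 169.5]
force: [-2.1, 1.9, 5.0]
opening: 0.0084
finger_force: 42.6
units dx dy dz (in present tool axes) roll: [-0.01 -0.   -0.  ] -0.01 | pos [ 0.5167 -0.3528  0.0873] ori [-1.8000e+02  1.0000e-02  1.6952e+02] F [-2.1  1.9  5. ] op 0.0084 t 44.6
[ 0.25409191  0.36577464 -0.00602886]
```

```bash
python3 -m inch '[{"dx":0,"dy":0,"dz":0,"roll":0.5,"jaw":1},{"dx":0,"dy":0,"dz":0,"roll":0.8,"jaw":1},{"dx":0,"dy":0,"dz":0,"roll":0.8,"jaw":1},{"dx":0,"dy":0,"dz":0,"roll":0.8,"jaw":1},{"dx":0,"dy":0,"dz":0,"roll":0.8,"jaw":1},{"dx":0,"dy":0,"dz":0,"roll":0.8,"jaw":1},{"dx":0,"dy":0,"dz":0,"roll":0.8,"jaw":1},{"dx":0,"dy":0,"dz":0,"roll":0.7,"jaw":1}]'
python3 -c "
from h import *
to(.5167,-.3528,.0873,66); print(ctrl.sense()['wrist_torque'])"
```

```text
time: 45.65
tool_pos: [0.5172, -0.3525, 0.0873]
orientation: [179.9, 0.0, 121.3]
force: [-0.4, 2.2, 4.3]
opening: 0.0084
finger_force: 42.7
units dx dy dz (in present tool axes) roll: [-0.   -0.01  0.  ] 6.92 | pos [ 0.5172 -0.3525  0.0873] ori [1.7994e+02 1.0000e-02 1.2132e+02] F [-0.4  2.2  4.3] op 0.0084 t 45.6
[ 0.45365518  0.05886894 -0.04171638]
```

```bash
python3 -m inch '[{"dx":0,"dy":0,"dz":0,"roll":0.8,"jaw":1},{"dx":0,"dy":0,"dz":0,"roll":0.9,"jaw":1},{"dx":0,"dy":0,"dz":0,"roll":0.9,"jaw":1},{"dx":0,"dy":0,"dz":0,"roll":0.9,"jaw":1},{"dx":0,"dy":0,"dz":0,"roll":0.9,"jaw":1},{"dx":0,"dy":0,"dz":0,"roll":0.9,"jaw":1},{"dx":0,"dy":0,"dz":0,"roll":0.7,"jaw":1},{"dx":0,"dy":0,"dz":0,"roll":0.4,"jaw":1}]'
python3 -c "
from h import *
to(.5167,-.3528,.0873,66); print(ctrl.sense()['wrist_torque'])"
```

```text
time: 46.65
tool_pos: [0.5175, -0.3526, 0.0874]
orientation: [179.9, -0.0, 70.2]
force: [0.3, 1.8, 3.5]
opening: 0.0084
finger_force: 42.6
units dx dy dz (in present tool axes) roll: [-0.01 -0.01  0.  ] 0.52 | pos [ 0.5175 -0.3526  0.0874] ori [ 1.7992e+02 -3.0000e-02  7.0200e+01] F [0.3 1.8 3.5] op 0.0084 t 46.6
[0.36744419 0.07172325 0.03891557]
```

```bash
python3 -m inch '[{"dx":0,"dy":0,"dz":0,"roll":0.2,"jaw":1},{"dx":0,"dy":0,"dz":0,"roll":0.2,"jaw":1},{"dx":0,"dy":0,"dz":0,"roll":0.2,"jaw":1},{"dx":0,"dy":0,"dz":0,"roll":0,"jaw":1},{"dx":0,"dy":0,"dz":0,"roll":0,"jaw":1},{"dx":0,"dy":0,"dz":0,"roll":0,"jaw":1},{"dx":0,"dy":0,"dz":0,"roll":0,"jaw":1},{"dx":0,"dy":0,"dz":0,"roll":0,"jaw":1}]'
python3 -c "
from h import *
to(.5167,-.3528,.0873,66); print(ctrl.sense()['wrist_torque'])"
```

```text
time: 47.65
tool_pos: [0.5174, -0.3527, 0.0873]
orientation: [179.9, -0.0, 65.5]
force: [0.8, 2.2, 4.8]
opening: 0.0082
finger_force: 42.7
units dx dy dz (in present tool axes) roll: [-0.01 -0.01  0.  ] -0.06 | pos [ 0.5174 -0.3527  0.0873] ori [ 1.7992e+02 -3.0000e-02  6.5500e+01] F [0.8 2.2 4.8] op 0.0082 t 47.6
[ 0.5285785  -0.14655549  0.07147258]
```

```bash
python3 -m inch '[{"dx":0,"dy":0,"dz":0,"roll":0.25,"jaw":1},{"dx":0,"dy":0,"dz":0,"roll":0.25,"jaw":1},{"dx":0,"dy":0,"dz":0,"roll":0,"jaw":1},{"dx":0,"dy":0,"dz":0,"roll":0,"jaw":1},{"dx":0,"dy":0,"dz":0,"roll":0,"jaw":1},{"dx":0,"dy":0,"dz":0,"roll":0,"jaw":1},{"dx":0,"dy":0,"dz":0,"roll":0,"jaw":1},{"dx":0,"dy":0,"dz":0,"roll":0,"jaw":1}]'
python3 -c "
from h import *
to(.5167,-.3528,.0873,169.6); print(ctrl.sense()['wrist_torque'])"
```

```text
time: 48.65
tool_pos: [0.5174, -0.3528, 0.0874]
orientation: [179.9, -0.0, 61.5]
force: [1.2, 3.6, 5.5]
opening: 0.008
finger_force: 42.8
units dx dy dz (in present tool axes) roll: [-0.01 -0.01  0.  ] -13.51 | pos [ 0.5174 -0.3528  0.0874] ori [ 1.7992e+02 -3.0000e-02  6.1500e+01] F [1.2 3.6 5.5] op 0.008 t 48.6
[ 0.46551552 -0.15475081  0.03538619]
```

Turned 108° from home, past the stop plus play. Now back home, with a slight overshoot.

```bash
python3 -m inch '[{"dx":0,"dy":0,"dz":0,"roll":-0.6,"jaw":1},{"dx":0,"dy":0,"dz":0,"roll":-0.9,"jaw":1},{"dx":0,"dy":0,"dz":0,"roll":-0.9,"jaw":1},{"dx":0,"dy":0,"dz":0,"roll":-0.9,"jaw":1},{"dx":0,"dy":0,"dz":0,"roll":-0.9,"jaw":1},{"dx":0,"dy":0,"dz":0,"roll":-0.9,"jaw":1},{"dx":0,"dy":0,"dz":0,"roll":-0.9,"jaw":1},{"dx":0,"dy":0,"dz":0,"roll":-0.9,"jaw":1}]'
python3 -m inch '[{"dx":0,"dy":0,"dz":0,"roll":-0.9,"jaw":1},{"dx":0,"dy":0,"dz":0,"roll":-0.9,"jaw":1},{"dx":0,"dy":0,"dz":0,"roll":-0.9,"jaw":1},{"dx":0,"dy":0,"dz":0,"roll":-0.9,"jaw":1},{"dx":0,"dy":0,"dz":0,"roll":-0.9,"jaw":1},{"dx":0,"dy":0,"dz":0,"roll":-0.9,"jaw":1},{"dx":0,"dy":0,"dz":0,"roll":-0.9,"jaw":1},{"dx":0,"dy":0,"dz":0,"roll":-0.6,"jaw":1}]'
python3 -c "
from h import *
to(.5167,-.3528,.0873,169.6); print(ctrl.sense()['wrist_torque'])"
```

```text
time: 49.65
tool_pos: [0.5172, -0.3525, 0.0874]
orientation: [179.9, 0.0, 116.9]
force: [0.0, 3.3, 4.9]
opening: 0.0083
finger_force: 42.9
time: 50.65
tool_pos: [0.5168, -0.3535, 0.0874]
orientation: [-179.9, 0.0, 172.1]
force: [0.2, 1.0, 5.6]
opening: 0.0086
finger_force: 42.8
units dx dy dz (in present tool axes) roll: [0.   0.01 0.  ] 0.31 | pos [ 0.5168 -0.3535  0.0874] ori [-1.7993e+02  4.0000e-02  1.7208e+02] F [0.2 1.  5.6] op 0.0086 t 50.6
[ 0.16560875  0.16121695 -0.09301238]
```

```bash
python3 -m inch '[{"dx":0,"dy":0,"dz":0,"roll":-0.4,"jaw":1},{"dx":0,"dy":0,"dz":0,"roll":-0.2,"jaw":1},{"dx":0,"dy":0,"dz":0,"roll":0,"jaw":1},{"dx":0,"dy":0,"dz":0,"roll":0,"jaw":1},{"dx":0,"dy":0,"dz":0,"roll":0.45,"jaw":1},{"dx":0,"dy":0,"dz":0,"roll":0.45,"jaw":1},{"dx":0,"dy":0,"dz":0,"roll":0,"jaw":1},{"dx":0,"dy":0,"dz":0,"roll":0,"jaw":1}]'
python3 -c "
from h import *
to(.5167,-.3528,.0873,169.6); print(ctrl.sense()['wrist_torque'])"
```

```text
time: 51.65
tool_pos: [0.5167, -0.3532, 0.0873]
orientation: [-180.0, 0.0, 169.5]
force: [-1.7, 1.5, 6.0]
opening: 0.0085
finger_force: 42.9
units dx dy dz (in present tool axes) roll: [0.   0.01 0.  ] -0.01 | pos [ 0.5167 -0.3532  0.0873] ori [-1.7996e+02  2.0000e-02  1.6951e+02] F [-1.7  1.5  6. ] op 0.0085 t 51.6
[0.23534729 0.24780492 0.02548524]
```

```bash
python3 -m inch '[{"dx":0,"dy":0,"dz":-0.2,"roll":0,"jaw":1},{"dx":0,"dy":0,"dz":-0.3,"roll":0,"jaw":1},{"dx":0,"dy":0,"dz":-0.3,"roll":0,"jaw":1},{"dx":0,"dy":0,"dz":-0.3,"roll":0,"jaw":1},{"dx":0,"dy":0,"dz":0,"roll":0,"jaw":1},{"dx":0,"dy":0,"dz":0,"roll":0,"jaw":1},{"dx":0,"dy":0,"dz":0,"roll":0,"jaw":1},{"dx":0,"dy":0,"dz":0,"roll":0,"jaw":1}]'
python3 -c "
from h import *
to(.6131,-.3551,.135,175.1); print(ctrl.sense()['wrist_torque'])"
```

```text
time: 52.65
tool_pos: [0.5162, -0.3524, 0.1409]
orientation: [180.0, -0.1, 169.5]
force: [-0.5, 0.1, -1.3]
opening: 0.0083
finger_force: 41.9
units dx dy dz (in present tool axes) roll: [-1.91  0.3   0.12] -0.7 | pos [ 0.5162 -0.3524  0.1409] ori [ 1.7996e+02 -7.0000e-02  1.6952e+02] F [-0.5  0.1 -1.3] op 0.0083 t 52.6
[ 0.00010501 -0.0152042   0.00945453]
```

```bash
python3 -m inch '[{"dx":-0.6,"dy":0.1,"dz":0,"roll":0,"jaw":1},{"dx":-0.7,"dy":0.1,"dz":0,"roll":0,"jaw":1},{"dx":-0.5,"dy":0.1,"dz":0,"roll":0,"jaw":1},{"dx":-0.11,"dy":0,"dz":0,"roll":-0.7,"jaw":1},{"dx":0,"dy":0,"dz":0,"roll":0,"jaw":1},{"dx":0,"dy":0,"dz":0,"roll":0,"jaw":1},{"dx":0,"dy":0,"dz":0,"roll":0,"jaw":1},{"dx":0,"dy":0,"dz":0,"roll":0,"jaw":1}]'
python3 -c "
from h import *
to(.6131,-.3551,.070,175.1)"
```

```text
time: 53.65
tool_pos: [0.613, -0.3555, 0.1419]
orientation: [-180.0, 0.0, 175.1]
force: [-0.4, -0.8, -0.6]
opening: 0.0084
finger_force: 41.9
units dx dy dz (in present tool axes) roll: [-0.    0.01  1.44] -0.0 | pos [ 0.613  -0.3555  0.1419] ori [-180.      0.    175.08] F [-0.4 -0.8 -0.6] op 0.0084 t 53.6
```

```bash
python3 -m inch '[{"dx":0,"dy":-0.01,"dz":0.5,"roll":0,"jaw":1},{"dx":0,"dy":0,"dz":0.6,"roll":0,"jaw":1},{"dx":0,"dy":0,"dz":0.3,"roll":0,"jaw":1},{"dx":0,"dy":0,"dz":0.08,"roll":0,"jaw":1},{"dx":0,"dy":0,"dz":0.06,"roll":0,"jaw":1},{"dx":0,"dy":0,"dz":0.06,"roll":0,"jaw":1},{"dx":0,"dy":0,"dz":0,"roll":0,"jaw":1},{"dx":0,"dy":0,"dz":0,"roll":0,"jaw":1}]'
python3 -c "
from h import *
to(.6131,-.3551,.0414,175.1)"
```

```text
time: 54.65
tool_pos: [0.6135, -0.3561, 0.0624]
orientation: [-180.0, 0.0, 175.1]
force: [0.5, 0.1, -0.1]
opening: 0.0086
finger_force: 42.0
units dx dy dz (in present tool axes) roll: [0.01 0.02 0.42] 0.0 | pos [ 0.6135 -0.3561  0.0624] ori [-1.7998e+02  4.0000e-02  1.7512e+02] F [ 0.5  0.1 -0.1] op 0.0086 t 54.6
```

```bash
python3 -m inch '[{"dx":0,"dy":0.01,"dz":0.08,"roll":0,"jaw":1},{"dx":0,"dy":0,"dz":0.1,"roll":0,"jaw":1},{"dx":0,"dy":0,"dz":0.1,"roll":0,"jaw":1},{"dx":0,"dy":0,"dz":0.08,"roll":0,"jaw":1},{"dx":0,"dy":0,"dz":0.06,"roll":0,"jaw":1},{"dx":0,"dy":0,"dz":0.02,"roll":0,"jaw":1},{"dx":0,"dy":0,"dz":0,"roll":0,"jaw":1},{"dx":0,"dy":0,"dz":0,"roll":0,"jaw":1}]'
python3 -c "
from h import *
to(.6131,-.3551,.0414,175.1)"
```

```text
time: 55.65
tool_pos: [0.613, -0.3553, 0.0414]
orientation: [180.0, -0.0, 175.1]
force: [-3.7, 2.4, 7.9]
opening: 0.0085
finger_force: 43.3
units dx dy dz (in present tool axes) roll: [-0.  0. -0.] 0.0 | pos [ 0.613  -0.3553  0.0414] ori [ 1.7998e+02 -4.0000e-02  1.7512e+02] F [-3.7  2.4  7.9] op 0.0085 t 55.6
```

Seated, with 8 N on the shoulder. I'll open gently, rise, and return to the overview pose to compare with the earlier picture.

```bash
python3 -m inch '[{"dx":0,"dy":0,"dz":0,"roll":0,"jaw":0.5},{"dx":0,"dy":0,"dz":0,"roll":0,"jaw":0.3},{"dx":0,"dy":0,"dz":0,"roll":0,"jaw":0.1},{"dx":0,"dy":0,"dz":0,"roll":0,"jaw":0.1},{"dx":0,"dy":0,"dz":-0.5,"roll":0,"jaw":0.1},{"dx":0,"dy":0,"dz":-1,"roll":0,"jaw":0.1},{"dx":0,"dy":0,"dz":-1,"roll":0,"jaw":0.1},{"dx":0,"dy":0,"dz":-1,"roll":0,"jaw":0.1}]'
python3 -m inch '[{"dx":0.6,"dy":0.1,"dz":-0.4,"roll":0,"jaw":-1},{"dx":0.57,"dy":0,"dz":-0.2,"roll":0.05,"jaw":-1},{"dx":0,"dy":0,"dz":0,"roll":0,"jaw":-1},{"dx":0,"dy":0,"dz":0,"roll":0,"jaw":-1},{"dx":0,"dy":0,"dz":0,"roll":0,"jaw":-1},{"dx":0,"dy":0,"dz":0,"roll":0,"jaw":-1},{"dx":0,"dy":0,"dz":0,"roll":0,"jaw":-1},{"dx":0,"dy":0,"dz":0,"roll":0,"jaw":-1}]'
python3 - <<'E'
from h import *
to(.5546,-.3445,.2468,174.7)
A=np.load("w.npy"); W=ctrl.get_image("wrist"); B=W["img"]
def slot(im):
    g=cv2.resize(cv2.cvtColor(im,cv2.COLOR_RGB2GRAY)[128:158,296:323],None,fx=4,fy=4,interpolation=cv2.INTER_CUBIC); m=(g<75).astype(np.uint8)
    n,l,s,c=cv2.connectedComponentsWithStats(m); i=1+np.argmax(s[1:,4]); 
    r=cv2.minAreaRect(np.argwhere(l==i)[:,::-1].astype(np.float32)); return r
def red(im,x0,x1,y0,y1):
    h=cv2.cvtColor(im,cv2.COLOR_RGB2HSV); m=cv2.inRange(h,(0,150,60),(8,255,255))|cv2.inRange(h,(172,150,60),(180,255,255)); ys,xs=np.nonzero(m[y0:y1,x0:x1]); return [round(float(v),2) for v in(xs.mean()+x0,ys.mean()+y0,xs.min()+x0,xs.max()+x0,ys.min()+y0,ys.max()+y0,len(xs))]
print("slot before",slot(A),"now",slot(B)); print("wrist key",red(A,290,345,195,260),red(B,290,345,195,260))
for n,f,b in(("side","pics/side0.png",(355,378,255,278)),("side","pics/side0.png",(280,305,238,275)),("scene","pics/scene0.png",(236,246,218,240)),("scene","pics/scene0.png",(238,258,165,190))):
    print(n,red(cv2.imread(f)[:,:,::-1].copy(),*b),red(ctrl.get_image(n)["img"],*b))
E
```

```text
time: 56.65
tool_pos: [0.6131, -0.3553, 0.2161]
orientation: [180.0, -0.0, 175.1]
force: [1.3, 0.2, -0.3]
opening: 0.0386
finger_force: 0.0
time: 57.65
tool_pos: [0.5556, -0.3454, 0.2445]
orientation: [180.0, -0.0, 174.7]
force: [0.6, -0.1, 1.2]
opening: 0.0855
finger_force: 0.0
units dx dy dz (in present tool axes) roll: [ 0.02  0.02 -0.05] 0.0 | pos [ 0.5556 -0.3454  0.2445] ori [ 1.7999e+02 -2.0000e-02  1.7473e+02] F [ 0.6 -0.1  1.2] op 0.0855 t 57.6
slot before ((53.619998931884766, 58.65999984741211), (23.7587890625, 57.417076110839844), 8.130102157592773) now ((55.28606033325195, 55.746971130371094), (24.8099308013916, 59.55518341064453), 6.519801616668701)
wrist key [316.37, 227.25, 312.0, 321.0, 212.0, 244.0, 256.0] [317.09, 227.39, 313.0, 321.0, 212.0, 245.0, 269.0]
side [368.68, 266.56, 363.0, 375.0, 261.0, 272.0, 117.0] [368.67, 266.85, 363.0, 375.0, 262.0, 272.0, 118.0]
side [291.75, 255.62, 284.0, 299.0, 248.0, 263.0, 173.0] [291.92, 255.96, 284.0, 299.0, 249.0, 263.0, 180.0]
scene [240.21, 228.69, 238.0, 242.0, 223.0, 234.0, 42.0] [240.16, 228.74, 238.0, 242.0, 223.0, 234.0, 43.0]
scene [248.4, 179.11, 244.0, 254.0, 174.0, 184.0, 90.0] [248.67, 179.6, 244.0, 254.0, 174.0, 184.0, 84.0]
```

Key, stop and slot all match their starting looks. One numeric check that the items are still in the tray, then hand in.

```bash
python3 - <<'E'
from h import *
S=ctrl.get_image("scene"); h=cv2.cvtColor(S["img"],cv2.COLOR_RGB2HSV)[185:265,290:360]
c,s=np.cos(np.radians(-4.5)),np.sin(np.radians(-4.5)); ok=True
for n,lo,hi,z in(("yellow",(25,150,120),(35,255,255),.031),("blue",(100,120,60),(125,255,255),.031),("green",(55,150,50),(75,255,255),.051),("orange",(10,180,120),(20,255,255),.051)):
    ys,xs=np.nonzero(cv2.inRange(h,lo,hi)); p=px(S,xs.mean()+290,ys.mean()+185,z)[:2]-[.588,-.066] if len(xs) else [9,9]
    l=(c*p[0]+s*p[1],-s*p[0]+c*p[1]); ok&=abs(l[0])<.12 and abs(l[1])<.09; print(n,np.round(l,3),len(xs))
if ok: print(ctrl.finish_job())
E
```

```text
yellow [-0.057 -0.034] 208
blue [-0.042  0.024] 143
green [ 0.098 -0.038] 57
orange [0.074 0.026] 80
the job is handed in; nothing more can be done
None
```

I handed the job in with every step carried out; the hand-in gave no verdict. The stop was pressed, the four items found on the belt went into the tray (no audio player was there), and the stop was turned back out. The red key was inserted, turned to its stop and home, and put back in its slot. Camera checks matched the start for key, stop and switch, but the key reaching its stop is inferred from its 108° turn, not seen.

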